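# Load the light-ageing rack, shut its cover and set its slope

## Task

Get the light-ageing rack ready for its run: lay the hinged carrier panel flat on its base, fold its clear filter cover open, and load every test plaque you find on the worktop into a bay of its own: push the bay's sprung jaw back with the plaque, lower it and let go, so that the jaw holds it home under the hook. Then shut the cover and only after that fold the loaded panel up to 45 degrees and leave it standing there; do not disturb the hose fitting or the pen.

Things in the scene. Friction and masses are not known exactly. Their poses are not given: they have to be found in the camera images.
- plaque_0: moulded white plastic test plaque, a flat bar 76 x 25 x 6 mm (own x, y, z), about 20 g, lying flat on the worktop at first. Origin: centre of the underside (turned over it reads 6 mm higher). Either face and either end will do. 2 to 4 plaques in a run; absent ones give None. Gripped across its 25 mm width at mid-length, both ends are free for the bay
- plaque_1: moulded white plastic test plaque, a flat bar 76 x 25 x 6 mm (own x, y, z), about 20 g, lying flat on the worktop at first. Origin: centre of the underside (turned over it reads 6 mm higher). Either face and either end will do. 2 to 4 plaques in a run; absent ones give None. Gripped across its 25 mm width at mid-length, both ends are free for the bay
- plaque_2: moulded white plastic test plaque, a flat bar 76 x 25 x 6 mm (own x, y, z), about 20 g, lying flat on the worktop at first. Origin: centre of the underside (turned over it reads 6 mm higher). Either face and either end will do. 2 to 4 plaques in a run; absent ones give None. Gripped across its 25 mm width at mid-length, both ends are free for the bay
- plaque_3: moulded white plastic test plaque, a flat bar 76 x 25 x 6 mm (own x, y, z), about 20 g, lying flat on the worktop at first. Origin: centre of the underside (turned over it reads 6 mm higher). Either face and either end will do. 2 to 4 plaques in a run; absent ones give None. Gripped across its 25 mm width at mid-length, both ends are free for the bay
- panel (a joint): angle of the carrier panel to the base, rad: 0 flat on its rests, 0.785 = 45 degrees, 1.6 at most. Stiff friction hinge (about 1 N m; 5 to 10 N at the handle): the panel stays where it is left. Starts between 0.5 and 1.25
- rack: the rack's grey base, 170 x 274 mm and 15 mm high, screwed down; place and yaw vary from run to run. Origin: centre of its underside; x points away from the hinge side, z up. A small graduated quadrant (tick each 15 degrees, the one at 45 longer) stands at the left end of the hinge, up to 77 mm above the worktop
- hinge (a point): middle of the panel's hinge line, at the near edge of the base (its x = -75 mm), 26 mm above the worktop; axes of the base: x toward the far side, y along the hinge line, z up
- cover (a joint): angle of the clear cover to the panel, rad: 0 shut, 1.92 fully open (leaning away beyond upright). Friction hinge (0.25 N m, some 2 to 3 N at its bar): it stays where it is left. Starts between 0 and 0.3
- cover_hinge (a point): middle of the cover's hinge line, on the panel near its far edge: 150 mm from the panel's hinge and 34 mm above it when flat; parallel to it. Axes: the panel's. Two posts at the panel's near corners (16 mm from its hinge, 117 mm either side of the middle, 25 mm high) carry the shut cover
- cover_handle (a point): middle of the cover's handle, a round steel bar 10 mm thick along the hinge direction, 120 mm clear between its brackets, 178 mm from the cover's hinge and 33 mm clear of the cover's near edge. The cover is a clear sheet in an aluminium frame, 222 mm wide, 6 mm thick; shut, its underside is 25 mm over the panel's face
- handle (a point): middle of the panel's handle: a straight round steel bar 10 mm thick, parallel to the hinge, 138 mm clear between its brackets, 195 mm from the hinge (5 mm above the hinge line when flat), 40 mm clear of the panel's far edge. Axes: the panel's. The panel is 246 mm wide, 6 mm thick, its upper face 6 mm above the hinge line
- bay_0 (a point): bay 0, -78 mm (y) from the panel's middle: where the middle of a home plaque's underside belongs, on the panel's upper face. Axes: x up the panel from the hinge, along the plaque; z out of the face. The fixed hook's face is at x = -38 mm; its roof overhangs the plaque's end by 5 mm, 8 mm free below, top 11 mm over the face
- bay_1 (a point): bay 1, -26 mm (y) from the panel's middle: where the middle of a home plaque's underside belongs, on the panel's upper face. Axes: x up the panel from the hinge, along the plaque; z out of the face. The fixed hook's face is at x = -38 mm; its roof overhangs the plaque's end by 5 mm, 8 mm free below, top 11 mm over the face
- bay_2 (a point): bay 2, 26 mm (y) from the panel's middle: where the middle of a home plaque's underside belongs, on the panel's upper face. Axes: x up the panel from the hinge, along the plaque; z out of the face. The fixed hook's face is at x = -38 mm; its roof overhangs the plaque's end by 5 mm, 8 mm free below, top 11 mm over the face
- bay_3 (a point): bay 3, 78 mm (y) from the panel's middle: where the middle of a home plaque's underside belongs, on the panel's upper face. Axes: x up the panel from the hinge, along the plaque; z out of the face. The fixed hook's face is at x = -38 mm; its roof overhangs the plaque's end by 5 mm, 8 mm free below, top 11 mm over the face
- gate_0 (a joint): travel of bay 0's sprung jaw toward the bay's +x, m: 0 empty (its face at x = +34 mm of the bay, 18 mm wide, top 20 mm over the panel's face, slippery black plastic), 0.004 with a plaque home, 0.015 at most; pushes back with 2.2 N plus 0.22 N per mm. A plaque whose middle is at x = +7 to +10 mm clears the hook's roof and can go down; let go, it is pushed home under it
- gate_1 (a joint): travel of bay 1's sprung jaw toward the bay's +x, m: 0 empty (its face at x = +34 mm of the bay, 18 mm wide, top 20 mm over the panel's face, slippery black plastic), 0.004 with a plaque home, 0.015 at most; pushes back with 2.2 N plus 0.22 N per mm. A plaque whose middle is at x = +7 to +10 mm clears the hook's roof and can go down; let go, it is pushed home under it
- gate_2 (a joint): travel of bay 2's sprung jaw toward the bay's +x, m: 0 empty (its face at x = +34 mm of the bay, 18 mm wide, top 20 mm over the panel's face, slippery black plastic), 0.004 with a plaque home, 0.015 at most; pushes back with 2.2 N plus 0.22 N per mm. A plaque whose middle is at x = +7 to +10 mm clears the hook's roof and can go down; let go, it is pushed home under it
- gate_3 (a joint): travel of bay 3's sprung jaw toward the bay's +x, m: 0 empty (its face at x = +34 mm of the bay, 18 mm wide, top 20 mm over the panel's face, slippery black plastic), 0.004 with a plaque home, 0.015 at most; pushes back with 2.2 N plus 0.22 N per mm. A plaque whose middle is at x = +7 to +10 mm clears the hook's roof and can go down; let go, it is pushed home under it
- fitting: small brass hose fitting, 20 x 39 x 18 mm, lying among the plaques; origin at the centre of its underside; to be left alone
- ball_pen: black ball pen, 9 x 137 x 9 mm, lying near the front edge; origin at the centre of its underside; to be left alone
Not all that is in view belongs to the job. What is shaped like the plaque_1 but green or pink is not meant. What is shaped like the plaque_0 but black or blue is not meant.

How it is judged:
By the outcome, as a careful person would: the job done as asked, in the order asked, and still so for the second after the job is handed in, with the robot touching nothing.
Of plaque_0, plaque_1, plaque_2, plaque_3 only 2 to 4 are there at a start; the rules pass over those that are not, and their reading is None.
At some moment in a run one of plaque_0, plaque_1, plaque_2, plaque_3 may be knocked a few centimetres aside while the robot is not near it.
Once in a run the grip may slacken for a moment while it holds something.
It also fails if it takes over 210 s, if anything falls off the work surface, if the arm or the gripper's body presses on something with over 40 N, if the wrist force passes 120 N, or if a joint passes its speed limit or range.

## Robot

A 6-joint arm with a two-finger parallel gripper is mounted at the origin on a cart in front of the work surface, level with it; the furniture and walls round the work are solid. World frame = base frame: x ahead of the robot, y to its left, z up, the work surface at z = 0. Lengths are in m, angles in rad, forces in N, time in s.
With the tool pointing down it reaches from about 0.25 to 0.775 m from the base axis. Payload 4 kg.
Tool frame: the origin (TCP) lies on the centre line of the jaws, within the pads' length; the fingertips stand 17 mm ahead of it and the grasp point (between the pads) lies 2 mm behind it; z points along the fingers, y is the line along which they close (so a half turn about z gives the same grasp; the last joint's range is limited). The gripper opens to 94 mm and grips with 3 to 60 N. Pads are 16 mm wide; open, the fingers measure 119 mm over their backs; the gripper's body (75 mm by 177 mm) begins 78 mm behind the grasp point.
Start: joints at [1.226, 0.087, 1.371, -0, 1.684, -0.103], TCP at [0.132, 0.534, 0.223] pointing down, gripper open.
Joint ranges: [-3.1, 3.1], [-0.76, 2.03], [0.27, 2.55], [-1.08, 4.22], [0.17, 2.65], [-2.57, 2.57]. Speed limits (rad/s): [2.79, 2.79, 3.14, 3.14, 3.14, 3.14].

## Interface

Orientations are given as [roll, pitch, yaw] about the fixed x, y, z axes, in that order (R = Rz(yaw) Ry(pitch) Rx(roll)).
In Python, from bench import robot gives the robot as it stands.
- The arm moves only by the tool servo_tool, never from a script. Its argument "plan" is a list of rows, each a list of 7 numbers: the shift along the tool's x, y, z normalised to -1 to 1, where 1 is 0.1 m, then the turn, a rotation vector about the tool's x, y, z normalised to -1 to 1, where 1 is pi/2 rad, then the finger opening in mm, from 0 to 94. In form: [[x, y, z, ax, ay, az, gripper], ...]. A call has 1 to 12 rows; each row is the pose to reach, as a shift and turn from the pose commanded when the call began, along the tool's axes at that moment; what a row does not reach only later rows make up. A row lasts 1/12 s, in which the tool goes at most 41.7 mm and 7.16 degrees, less where a joint would pass 70% of its speed; a pose out of reach is approached as far as the arm can. A call with a number of a shift or a turn outside -1 to 1 is refused whole. A call with a gripper value outside its range is refused whole. The fingers move at their own pace and stop on an object; the grip force is fixed at half the most. Time passes only in rows, so rows that repeat a pose let the fingers close. It gives the time, the measured TCP pose, the force, the opening and the grip force at its end, in the units of the state.
- robot.get_obs(): the state, without advancing time (a new reading comes with each control period).
- robot.snapshot(name): name is "scene" or "top" or "wrist"; returns the picture (384x512x3 uint8, red, green, blue); there is no depth.
- robot.camera_params(name): a dict with "camera_matrix" (3x3 intrinsics, pixels), "rvec" (rotation vector, rad) and "tvec" (3), from world to camera coordinates, as OpenCV has them; the wrist camera has in their place "tool_from_camera" (4x4, takes a point from camera to tool coordinates, whose origin is the TCP and whose axes are the flange's). Camera axes: x right, y down, z forward; pixel columns grow to the right and rows downward; lengths in m; the calibration is good to about 2 mm. A picture is of the moment at which its call begins: read the wrist's pose just before it. camera_params takes no time and is no camera call.
- robot.close_job(): hands the job in; it is judged then, once.
Trained networks look in the newest picture that a camera, given by its name, has taken for a name from the list of things; names that differ only in an ending like _2 or _b are one class to them, and where a whole thing is asked for, a point or a joint stands for the part that bears it (a point fixed in the world has none). Each returns a list of dicts, best first, with "conf" (0 to 1); they miss things now and then, are a little off and sometimes report something else, mostly with a low value. They report only what shows in the picture. A call takes as long as a camera call. They do not tell look-alikes from the thing itself.
- robot.find_in(thing, camera): "extent" ([centre column, centre row, width, height] in pixels, round what is visible of it).
The state is a dict: "time": time; "joint_positions": joint angles; "qvel": joint speeds; "joint_torque": joint torques, N m; "tool_pos": TCP position; "ee_rot": TCP orientation; "wrist_force": force on the tool from outside, world axes, zero at the start; "wrist_torque": the same for the moment, N m; "width": finger opening in m; "finger_force": force on a finger pad.
Only numpy, scipy, OpenCV 4.12 (cv2) and the standard library are available. Lean on these libraries where they do the work, as an engineer would, in place of code of your own. Each camera call takes 0.05 s, during which the arm holds its last target. There are 200 camera calls.

## Working session

There is one attempt and no reset: what is moved stays moved. The work goes in short steps, Python scripts to look and compute and a tool call to move; the robot and the scene stay as the last step left them, time stands still between calls to the robot, and variables do not carry over. Pictures are saved under pics/ and viewed, at most 14 in all, crops included, and the job is handed in when it is done.

Besides the shell and the picture viewer there is one more tool, called after "Call:" as a command line: name --pt "numbers of a row" for each row, then --argument value for the rest. servo_tool: Moves the arm, as the interface text tells. Scaled input: -1 to 1 covers 0.1 m each way for a shift and pi/2 rad each way for a turn. Its arguments: {"type":"object","properties":{"plan":{"type":"array","items":{"type":"array","items":{"type":"number"}}}},"required":["plan"]}

```bash
mkdir -p pics; ls
python3 - <<'E'
from bench import robot
import cv2
for n in("scene","top"):
    im=robot.snapshot(n); cv2.imwrite(f"pics/{n}0.png",im[:,:,::-1])
    p=robot.camera_params(n); print(n,p)
    for t in("plaque_0","fitting","ball_pen","rack","handle","cover_handle"):
        print(t,[(d["conf"],d["extent"]) for d in robot.find_in(t,n)][:7])
print(robot.camera_params("wrist"))
print(robot.get_obs())
E
```

```text
pics
scene {'camera_matrix': array([[426.40461749,   0.        , 255.84188253],
       [  0.        , 426.40461749, 191.87180928],
       [  0.        ,   0.        ,   1.        ]]), 'rvec': array([ 2.14243983, -1.05003764,  0.44604425]), 'tvec': array([-0.36356777,  0.29895149,  1.0627402 ])}
plaque_0 [(0.79, [328.9, 299.6, 30.9, 21.1]), (0.74, [351.1, 237.6, 20.7, 21.9]), (0.71, [271.4, 230.3, 14.3, 19.3]), (0.71, [319.4, 260.3, 20.3, 22.4]), (0.65, [238.6, 219.9, 14.0, 20.4]), (0.65, [267.8, 200.3, 23.4, 15.7]), (0.52, [283.0, 179.2, 12.6, 11.3])]
fitting [(0.46, [312.8, 231.8, 16.2, 4.7])]
ball_pen [(0.67, [199.2, 156.9, 87.4, 78.0]), (0.5, [248.2, 253.8, 45.0, 15.6])]
rack [(0.88, [206.0, 160.1, 106.7, 82.7])]
handle [(0.95, [200.2, 156.9, 89.5, 79.7])]
cover_handle [(0.79, [199.1, 159.3, 83.5, 65.4])]
top {'camera_matrix': array([[474.33289848,   0.        , 255.89722936],
       [  0.        , 474.33289848, 191.49381115],
       [  0.        ,   0.        ,   1.        ]]), 'rvec': array([ 2.11103558, -2.15310201,  0.15427464]), 'tvec': array([-0.04158256,  0.52485754,  1.239
[... 1056 characters left out ...]
000000e+00]])}
{'time': 0.7, 'joint_positions': array([ 1.22590647e+00,  8.71608173e-02,  1.37067116e+00,  5.09082577e-06,
        1.68361028e+00, -1.03061089e-01]), 'qvel': array([-0.00160373, -0.00055889, -0.00092206,  0.00165046, -0.00030144,
        0.00060736]), 'joint_torque': array([-3.77344413e-04, -3.39912879e+01, -3.02518988e+01,  7.18081975e-02,
        2.35000905e-02,  2.76607460e-05]), 'tool_pos': array([0.13170267, 0.53402091, 0.22254196]), 'ee_rot': array([3.14144254e+00, 1.04407681e-05, 2.89976446e+00]), 'wrist_force': array([0.33796632, 0.57478694, 0.08361941]), 'wrist_torque': array([-0.02065201, -0.07378684,  0.02070124]), 'finger_force': 0.0, 'width': 0.09400777908843094}
```

Run:
```python
import cv2
for n,(x,y,w,h) in dict(scene=(130,90,270,220),top=(110,110,320,190)).items():
    im=cv2.imread(f"pics/{n}0.png")[y:y+h,x:x+w]
    s=min(800/w,600/h); cv2.imwrite(f"pics/{n}0c.png",cv2.resize(im,None,fx=s,fy=s,interpolation=cv2.INTER_CUBIC)); print(n,s)
```

```text
scene 2.727272727272727
top 2.5
```

View pics/scene0c.png

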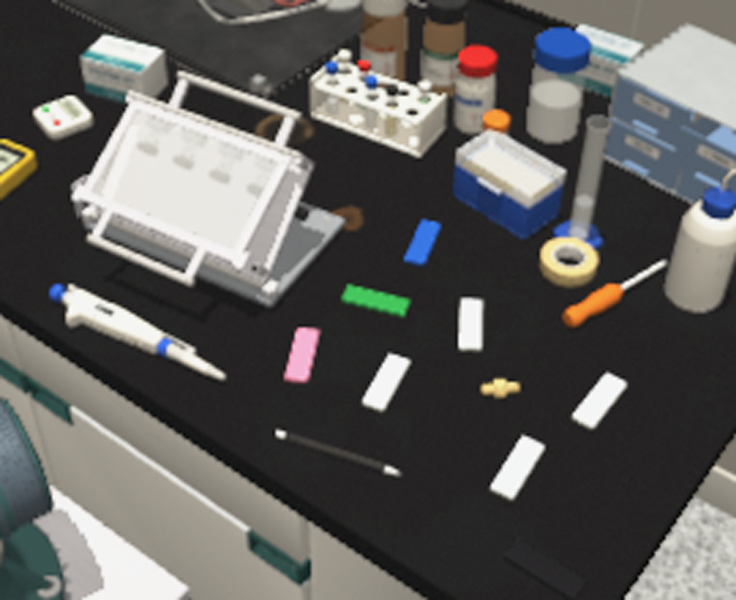

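View pics/top0c.png

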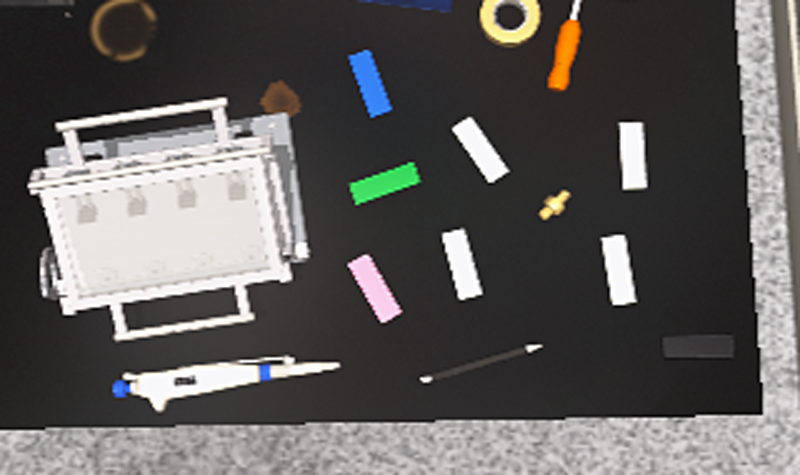

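Four white plaques, at top-image pixels (302,170), (363,172), (295,216) and (358,218). The things that could be mistaken for them are blue (258,143), green (264,183), pink (260,225) and black (388,249). The fitting is at (332,192) and the pen at (303,255). The rack is tilted up with its cover nearly shut. Next I'll locate everything.

```bash
cat > h.py <<'E'
import numpy as np, cv2
from bench import robot
from scipy.spatial.transform import Rotation as R
from scipy.optimize import least_squares
def rt(n,o=None):
    "K, R, t world->camera"
    p=robot.camera_params(n)
    if n!="wrist": return p["camera_matrix"],cv2.Rodrigues(p["rvec"])[0],p["tvec"]
    o=o or robot.get_obs()
    T=np.eye(4);T[:3,:3]=R.from_euler("xyz",o["ee_rot"]).as_matrix();T[:3,3]=o["tool_pos"]
    W=np.linalg.inv(T@p["tool_from_camera"]); return p["camera_matrix"],W[:3,:3],W[:3,3]
def proj(P,c):
    K,r,t=c; q=(np.atleast_2d(P)@r.T+t)@K.T; return q[:,:2]/q[:,2:]
def unproj(px,z,c):
    K,r,t=c; px=np.atleast_2d(px).astype(float); d=np.c_[px,np.ones(len(px))]@np.linalg.inv(K).T@r; o=-r.T@t
    return o+d*((z-o[2])/d[:,2])[:,None]
def rack(p,y):
    "p=x,y,yaw,panel,cover ; returns fns base(x,y,z), panel(u,v,w), cover(s,v,w) in world (m)"
    c,s=np.cos(p[2]),np.sin(p[2])
    base=lambda x,y,z:np.array([p[0]+c*x-s*y,p[1]+s*x+c*y,z])
    a=p[3]; pan=lambda u,v,w:base(-.075+u*np.cos(a)-w*np.sin(a),v,.026+u*np.sin(a)+w*np.cos(a))
    k=p[4]; cov=lambda d,v,w=0:pan(.150-d*np.cos(k)+w*np.sin(k),v,.034+d*np.sin(k)+w*np.cos(k))
    return base,pan,cov
def plaques(im,c,z=.006,amin=60,amax=1e5,roi=None):
    hsv=cv2.cvtColor(im,cv2.COLOR_RGB2HSV); m=((hsv[...,1]<40)&(hsv[...,2]>170)).astype(np.uint8)
    out=[]
    for k in cv2.findContours(m,cv2.RETR_EXTERNAL,cv2.CHAIN_APPROX_NONE)[0]:
        if not amin<cv2.contourArea(k)<amax: continue
        P=unproj(k[:,0,:],z,c)[:,:2]*1000
        (x,y),(w,h),a=cv2.minAreaRect(P.astype(np.float32))
        if w<h: w,h,a=h,w,a+90
        if 60<w<95 and 17<h<36: out.append((x/1000,y/1000,(a+90)%180-90,w,h))
    return out
E
cat > fit.py <<'E'
from h import *
T=lambda x,y:(x/2.5+110,y/2.5+110)
S=lambda x,y:(x/2.7273+130,y/2.7273+90)
ct,cs=rt("top"),rt("scene")
obs=[(ct,T(67,126),'p',(.195,.074,.005)),(ct,T(219,103),'p',(.195,-.074,.005)),(ct,T(121,335),'c',(.178,.065,0)),(ct,T(250,320),'c',(.178,-.065,0)),
(ct,T(290,115),'b',(.085,-.137,.015)),(ct,T(306,257),'b',(-.085,-.137,.015)),
(cs,S(180,78),'p',(.195,.074,.005)),(cs,S(300,118),'p',(.195,-.074,.005)),(cs,S(93,237),'c',(.178,.065,0)),(cs,S(192,278),'c',(.178,-.065,0)),
(cs,S(268,300),'b',(-.085,-.137,.015)),(cs,S(345,215),'b',(.085,-.137,.015))]
def f(p):
    F=dict(zip('bpc',rack(p,0)))
    return np.concatenate([(proj(F[k](*q),c)[0]-np.array(px)) for c,px,k,q in obs])
c0=unproj([178,197],.05,ct)[0]; print("guess",c0)
r=min((least_squares(f,[c0[0],c0[1],y,.8,.15],loss="soft_l1") for y in(-.2,.2)),key=lambda r:r.cost)
print(r.x.round(4),r.cost); print(f(r.x).reshape(-1,2).round(1).tolist())
np.save("rack.npy",r.x)
for n in("top","scene"):
    im=cv2.cvtColor(cv2.imread(f"pics/{n}0.png"),cv2.COLOR_BGR2RGB); print(n,[tuple(np.round(q,3)) for q in plaques(im,rt(n))])
print("pen ends",unproj([T(425,380),T(540,347)],.005,ct).round(3).tolist(),"fit",unproj(T(553,206),.01,ct).round(3))
b,p,c=rack(r.x,0)
for nm,q in dict(handle=p(.195,0,.005),cov=c(.178,0),hinge=p(0,0,0)).items(): print(nm,q.round(3))
E
python3 fit.py
```

```text
guess [0.51198136 0.15726594 0.05      ]
[0.5326 0.1558 0.1344 0.7141 0.2075] 13.497645449852907
[[1.2, -0.5], [-0.7, -0.4], [1.4, 0.4], [-1.0, -1.2], [-0.5, -1.7], [1.9, 1.3], [1.7, -0.5], [-3.8, -1.6], [-0.5, 0.6], [-2.6, 0.2], [0.3, 0.9], [-0.5, 0.8]]
top [(np.float64(0.253), np.float64(0.485), np.float64(2.832), np.float64(72.934), np.float64(32.436)), (np.float64(0.352), np.float64(0.022), np.float64(88.915), np.float64(81.757), np.float64(18.864)), (np.float64(0.452), np.float64(-0.327), np.float64(6.056), np.float64(74.815), np.float64(26.051)), (np.float64(0.462), np.float64(-0.156), np.float64(13.512), np.float64(74.971), np.float64(25.885)), (np.float64(0.579), np.float64(-0.35), np.float64(0.322), np.float64(74.003), np.float64(26.162)), (np.float64(0.589), np.float64(-0.18), np.float64(32.295), np.float64(75.722), np.float64(25.973))]
scene [(np.float64(0.071), np.float64(-0.236), np.float64(82.421), np.float64(62.683), np.float64(23.359)), (np.float64(0.45), np.float64(-0.331), np.float64(6.568), np.float64(77.265), np.float64(25.455)), (np.float64(0.077), np.float64(0.258), np.float64(-7.107), np.float64(88.801), np.float64(30.121)), (np.float64(0.579), np.float64(-0.354), np.float64(0.351), np.float64(78.124), np.float64(25.239)), (np.float64(0.46), np.float64(-0.16), np.float64(14.376), np.float64(77.384), np.float64(25.714)), (np.float64(0.359), np.float64(0.022), np.float64(-84.685), np.float64(77.139), np.float64(20.944)), (np.float64(0.589), np.float64(-0.184), np.float64(32.92), np.float64(77.869), np.float64(24.647))]
pen ends [[0.335, -0.113, 0.005], [0.368, -0.239, 0.005]] fit [[ 0.522 -0.259  0.01 ]]
handle [0.601 0.165 0.157]
cov [0.394 0.137 0.064]
hinge [0.458 0.146 0.026]
```

```bash
cat > go.py <<'E'
import sys; from h import *
def go(x,y,z,phi,o=None):
    "tool-down target, phi = world angle of the closing axis: prints the turn, then shifts in the axes after the turn"
    o=o or robot.get_obs(); Rm=R.from_euler("xyz",o["ee_rot"]).as_matrix()
    T=R.from_euler("xyz",[np.pi,0,phi+np.pi/2]).as_matrix()
    rv=R.from_matrix(Rm.T@T).as_rotvec()/(np.pi/2); d=np.array([x,y,z])-o["tool_pos"]
    print("turn",rv.round(3),"| shift now-axes",(Rm.T@d*10).round(3),"| shift new-axes",(T.T@d*10).round(3))
if __name__=="__main__": go(*map(float,sys.argv[1:5]))
E
python3 - <<'E'
from go import *
p=np.load("rack.npy"); q=rack(p,0)[1](.195,0,.005); go(q[0],q[1],.27,p[2])
E
```

```text
turn [ 0.   -0.    0.76] | shift now-axes [-5.441 -2.458 -0.475] | shift new-axes [-4.286  4.157 -0.475]
```

Call:
servo_tool --pt "0 0 -0.5 0 0 0.76 30" --pt "0 0 -0.5 0 0 0.76 30" --pt "0 0 -0.5 0 0 0.76 30" --pt "0 0 -0.5 0 0 0.76 30" --pt "0 0 -0.5 0 0 0.76 30" --pt "0 0 -0.5 0 0 0.76 30" --pt "0 0 -0.5 0 0 0.76 30" --pt "0 0 -0.5 0 0 0.76 30" --pt "0 0 -0.5 0 0 0.76 30" --pt "0 0 -0.5 0 0 0.76 30" --pt "0 0 -0.5 0 0 0.76 30"

```text
time: 1.62
tool_pos: [0.1317, 0.534, 0.2725]
ee_rot: [3.142, -0.0, 1.705]
wrist_force: [0.8, 0.5, 0.1]
width: 0.0304
finger_force: 0.0
```

Call:
servo_tool --pt "-0.4 0.4 0 0 0 0 30" --pt "-0.857 0.831 0 0 0 0 30" --pt "-0.857 0.831 0 0 0 0 30" --pt "-0.857 0.831 0 0 0 0 30"

```text
time: 1.95
tool_pos: [0.2298, 0.4571, 0.2728]
ee_rot: [3.139, 0.002, 1.701]
wrist_force: [-0.3, 0.1, 0.1]
width: 0.0302
finger_force: 0.0
```

Call:
servo_tool --pt "-0.857 0.831 0 0 0 0 30" --pt "-0.857 0.831 0 0 0 0 30" --pt "-0.857 0.831 0 0 0 0 30" --pt "-0.857 0.831 0 0 0 0 30"

```text
time: 2.28
tool_pos: [0.3234, 0.3834, 0.2724]
ee_rot: [3.14, 0.002, 1.701]
wrist_force: [-0.4, 0.1, -0.2]
width: 0.0297
finger_force: 0.0
```

Call:
servo_tool --pt "-0.857 0.831 0 0 0 0 30" --pt "-0.857 0.831 0 0 0 0 30" --pt "-0.857 0.831 0 0 0 0 30" --pt "-0.857 0.831 0 0 0 0 30"

```text
time: 2.62
tool_pos: [0.417, 0.3099, 0.2718]
ee_rot: [3.141, 0.002, 1.701]
wrist_force: [-0.3, 0.5, -0.4]
width: 0.0302
finger_force: 0.0
```

Call:
servo_tool --pt "-0.857 0.831 0 0 0 0 30" --pt "-0.857 0.831 0 0 0 0 30" --pt "-0.857 0.831 0 0 0 0 30" --pt "-0.857 0.831 0 0 0 0 30"

```text
time: 2.95
tool_pos: [0.5106, 0.2364, 0.2712]
ee_rot: [-3.142, 0.002, 1.702]
wrist_force: [0.2, -0.3, -1.0]
width: 0.0299
finger_force: 0.0
```

Call:
servo_tool --pt "-0.857 0.831 0 0 0 0 30" --pt "-0.857 0.831 0 0 0 0 30" --pt "-0.857 0.831 0 0 0 0 30" --pt "-0.857 0.831 0 0 0 0 30" --pt "-0.857 0.831 0 0 0 0 30"

```text
time: 3.37
tool_pos: [0.6013, 0.1659, 0.2712]
ee_rot: [-3.139, -0.001, 1.706]
wrist_force: [-0.2, 1.2, -0.5]
width: 0.03
finger_force: 0.0
```

Run:
```python
from go import *
p=np.load("rack.npy"); b,pan,c=rack(p,0); q=pan(.195,0,.005); o=robot.get_obs(); im=robot.snapshot("wrist")[:,:,::-1].copy(); print(o["tool_pos"],o["ee_rot"])
cam=rt("wrist",o)
for P in(pan(.195,.074,.005),pan(.195,-.074,.005),pan(.195,0,.005),c(.0,.111),c(0,-.111),c(.178,.065),c(.178,-.065)):
    x=proj(P,cam)[0]; cv2.circle(im,tuple(x.astype(int)),2,(0,0,255),-1)
cv2.imwrite("pics/w1.png",im)
go(q[0],q[1],.155,p[2],o)
```

```text
[0.60132513 0.16592718 0.27120672] [-3.13914050e+00 -1.14714555e-03  1.70557929e+00]
turn [-0.002 -0.001  0.   ] | shift now-axes [-1.000e-02 -1.000e-03  1.162e+00] | shift new-axes [-0.009 -0.004  1.162]
```

View pics/w1.png

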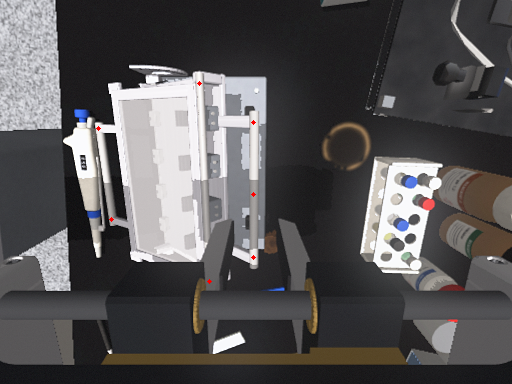

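The overlaid model sits on the bar (column 254, rows 120-258). I'll descend over it and grip.

Call:
servo_tool --pt "-0.01 0.02 0.4 0 0 0 26" --pt "-0.01 0.02 0.7 0 0 0 26" --pt "-0.01 0.02 0.9 0 0 0 26" --pt "-0.01 0.02 1.0 0 0 0 26" --pt "-0.01 0.02 1.0 0 0 0 26"

```text
time: 3.83
tool_pos: [0.6006, 0.1664, 0.1698]
ee_rot: [-3.136, -0.0, 1.709]
wrist_force: [-0.6, -0.7, -0.1]
width: 0.026
finger_force: 0.0
```

Call:
servo_tool --pt "0 0 0.1 0 0 0 26" --pt "0 0 0.16 0 0 0 26" --pt "0 0 0.16 0 0 0 0" --pt "0 0 0.16 0 0 0 0" --pt "0 0 0.16 0 0 0 0" --pt "0 0 0.16 0 0 0 0" --pt "0 0 0.16 0 0 0 0"

```text
time: 4.42
tool_pos: [0.601, 0.1646, 0.156]
ee_rot: [-3.136, -0.001, 1.706]
wrist_force: [-5.5, 0.4, -0.9]
width: 0.009
finger_force: 30.0
```

```bash
cat > arc.py <<'E'
# arc.py r th0 th1 n per_call sign : rows (tool y = sign*dx, tool z = -dz), per call
import sys,numpy as np
r,a,b,n,sx=[float(v) for v in sys.argv[1:6]]; n=int(n)
th=np.linspace(a,b,n+1); P=np.c_[sx*np.cos(th),-np.sin(th)]*r*10
for k in range(0,n,10): print((P[k+1:k+11]-P[k]).round(3).tolist())
E
python3 arc.py .195 .742 .02 20 1
```

```text
[[0.047, 0.053], [0.091, 0.107], [0.134, 0.163], [0.175, 0.221], [0.213, 0.279], [0.25, 0.34], [0.284, 0.401], [0.316, 0.464], [0.345, 0.528], [0.373, 0.593]]
[[0.025, 0.066], [0.048, 0.132], [0.068, 0.2], [0.086, 0.268], [0.101, 0.337], [0.114, 0.406], [0.124, 0.476], [0.132, 0.546], [0.137, 0.616], [0.139, 0.686]]
```

Call:
servo_tool --pt "0 0.047 0.053 0 0 0 0" --pt "0 0.091 0.107 0 0 0 0" --pt "0 0.134 0.163 0 0 0 0" --pt "0 0.175 0.221 0 0 0 0" --pt "0 0.213 0.279 0 0 0 0" --pt "0 0.25 0.34 0 0 0 0" --pt "0 0.284 0.401 0 0 0 0" --pt "0 0.316 0.464 0 0 0 0" --pt "0 0.345 0.528 0 0 0 0" --pt "0 0.373 0.593 0 0 0 0"

```text
time: 5.25
tool_pos: [0.6385, 0.1696, 0.0974]
ee_rot: [-3.137, -0.0, 1.706]
wrist_force: [-5.9, -0.0, 1.6]
width: 0.009
finger_force: 30.0
```

Call:
servo_tool --pt "0 0.025 0.066 0 0 0 0" --pt "0 0.048 0.132 0 0 0 0" --pt "0 0.068 0.2 0 0 0 0" --pt "0 0.086 0.268 0 0 0 0" --pt "0 0.101 0.337 0 0 0 0" --pt "0 0.114 0.406 0 0 0 0" --pt "0 0.124 0.476 0 0 0 0" --pt "0 0.132 0.546 0 0 0 0" --pt "0 0.137 0.616 0 0 0 0" --pt "0 0.139 0.68 0 0 0 0"

```text
time: 6.08
tool_pos: [0.6521, 0.1713, 0.0312]
ee_rot: [-3.137, -0.0, 1.706]
wrist_force: [-16.4, -3.0, 34.0]
width: 0.0088
finger_force: 30.0
```

Call:
servo_tool --pt "0 -0.03 0 0 0 0 26" --pt "0 -0.03 0 0 0 0 26" --pt "0 -0.03 0 0 0 0 26" --pt "0 -0.03 -0.2 0 0 0 26" --pt "0 -0.03 -0.6 0 0 0 26" --pt "0 -0.03 -1 0 0 0 26" --pt "0 -0.03 -1 0 0 0 26" --pt "0 -0.03 -1 0 0 0 26"

```text
time: 6.75
tool_pos: [0.6538, 0.1716, 0.1343]
ee_rot: [3.132, -0.0, 1.706]
wrist_force: [-0.6, -0.1, -0.4]
width: 0.0259
finger_force: 0.0
```

Call:
servo_tool --pt "0 -0.4 -0.4 0 0 0 26" --pt "0 -0.8 -0.6 0 0 0 26" --pt "0 -1 -0.6 0 0 0 26" --pt "0 -1 -0.6 0 0 0 26" --pt "0 -1 -0.6 0 0 0 26"

```text
time: 7.17
tool_pos: [0.5509, 0.1577, 0.1889]
ee_rot: [3.141, -0.0, 1.706]
wrist_force: [0.6, 0.7, 0.9]
width: 0.0259
finger_force: 0.0
```

Run:
```python
from go import *
o=robot.get_obs(); im=robot.snapshot("wrist")[:,:,::-1].copy(); print(o["tool_pos"],o["ee_rot"]); cv2.imwrite("pics/w2.png",im); np.save("w2.npy",np.r_[o["tool_pos"],o["ee_rot"]])
t=robot.snapshot("top")[:,:,::-1]; cv2.imwrite("pics/top2.png",t)
big=cv2.resize(t[140:260,110:250],None,fx=4,fy=4,interpolation=cv2.INTER_CUBIC); cv2.imwrite("pics/m2.png",big)
cv2.imwrite("pics/c2.png",np.vstack([cv2.resize(im,(560,420)),np.zeros((1,560,3),np.uint8)]))
```

```text
[0.55085225 0.15765729 0.18890219] [ 3.14145081e+00 -9.06805208e-05  1.70623572e+00]
```

View pics/w2.png

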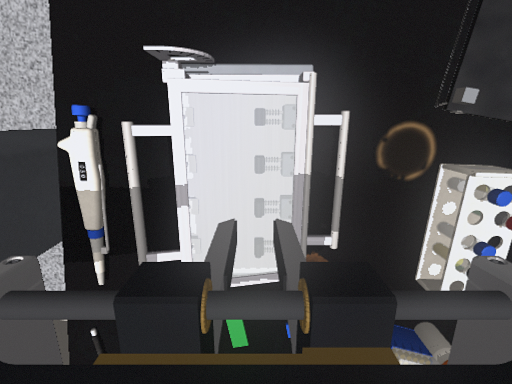

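Panel is flat; the panel bar runs (347,113)-(336,247) and the cover bar (130,126)-(141,262). Next I refit the rack pose with this view.

Run:
```python
from go import *
p=np.load("rack.npy"); w=np.load("w2.npy"); cam=rt("wrist",dict(tool_pos=w[:3],ee_rot=w[3:]))
obs=[((345.5,120),'p',(.195,.074,.005)),((336,241),'p',(.195,-.074,.005)),((130.5,131),'c',(.178,.065,0)),((140,258),'c',(.178,-.065,0)),((313,79),'c',(0,.111,0))]
def f(q):
    pp=[q[0],q[1],q[2],0,q[3]]; F=dict(zip('bpc',rack(pp,0)))
    return np.r_[np.concatenate([proj(F[k](*a),cam)[0]-np.array(px) for px,k,a in obs[:4]]),(np.array(q[:3])-p[:3])*[500,500,500]]
r=least_squares(f,[*p[:3],.2],loss="soft_l1"); print(r.x.round(4),f(r.x).round(1))
q=np.array([*r.x[:3],0,r.x[3]]); np.save("rack2.npy",q)
b,pan,c=rack(q,0); print("handle",pan(.195,0,.005),"cover bar",c(.178,0))
c0=c(.178,0); go(c0[0],c0[1],c0[2]-.002,q[2])
# bay features: column px of jaw face / hook in clear sheet
print("px->rack", [(unproj(a,.026+.016,cam)-b(0,0,0)).round(4).tolist() for a in ((283,117),(195,120))])
```

```text
[0.5363 0.1561 0.1342 0.21  ] [-0.2  0.9 -1.1 -1.6 -0.8 -0.1  4.7  0.   1.8  0.2 -0.1]
handle [0.65522695 0.17215234 0.031     ] cover bar [0.43810648 0.14284784 0.09710754]
turn [-0.001  0.     0.001] | shift now-axes [ 0.007 -1.148  0.929] | shift new-axes [ 0.006 -1.149  0.927]
px->rack [[[0.0363, 0.0837, 0.042]], [[-0.0598, 0.0673, 0.042]]]
```

Call:
servo_tool --pt "0 -0.4 0 0 0 0 26" --pt "0 -0.8 0 0 0 0 26" --pt "0 -1 0.1 0 0 0 26" --pt "0 -1 0.3 0 0 0 26" --pt "0 -1 0.3 0 0 0 26"

```text
time: 7.68
tool_pos: [0.4508, 0.1438, 0.1548]
ee_rot: [-3.134, 0.0, 1.706]
wrist_force: [-0.9, 0.2, -1.0]
width: 0.0258
finger_force: 0.0
```

Call:
servo_tool --pt "0 -0.16 0 0 0 0 26" --pt "0 -0.16 0.3 0 0 0 26" --pt "0 -0.16 0.55 0 0 0 26" --pt "0 -0.16 0.63 0 0 0 26" --pt "0 -0.16 0.63 0 0 0 26"

```text
time: 8.1
tool_pos: [0.4359, 0.1417, 0.0933]
ee_rot: [-3.135, 0.0, 1.706]
wrist_force: [-0.4, -0.8, -0.5]
width: 0.026
finger_force: 0.0
```

Call:
servo_tool --pt "0 0 0 0 0 0 0" --pt "0 0 0 0 0 0 0" --pt "0 0 0 0 0 0 0" --pt "0 0 0 0 0 0 0" --pt "0 0 0 0 0 0 0"

```text
time: 8.52
tool_pos: [0.4348, 0.1418, 0.0968]
ee_rot: [-3.136, 0.0, 1.706]
wrist_force: [-7.5, -1.1, 1.6]
width: 0.009
finger_force: 30.0
```

```bash
python3 arc.py .178 .21 1.88 30 -1
```

```text
[[0.023, -0.096], [0.052, -0.191], [0.086, -0.284], [0.125, -0.375], [0.169, -0.464], [0.218, -0.55], [0.271, -0.634], [0.33, -0.714], [0.392, -0.791], [0.459, -0.864]]
[[0.071, -0.069], [0.145, -0.135], [0.223, -0.196], [0.304, -0.253], [0.389, -0.305], [0.476, -0.352], [0.565, -0.394], [0.657, -0.432], [0.751, -0.464], [0.846, -0.491]]
[[0.097, -0.022], [0.194, -0.038], [0.293, -0.048], [0.392, -0.054], [0.491, -0.053], [0.59, -0.048], [0.688, -0.036], [0.786, -0.019], [0.882, 0.003], [0.978, 0.03]]
```

Call:
servo_tool --pt "0 0.023 -0.096 0 0 0 0" --pt "0 0.052 -0.191 0 0 0 0" --pt "0 0.086 -0.284 0 0 0 0" --pt "0 0.125 -0.375 0 0 0 0" --pt "0 0.169 -0.464 0 0 0 0" --pt "0 0.218 -0.55 0 0 0 0" --pt "0 0.271 -0.634 0 0 0 0" --pt "0 0.33 -0.714 0 0 0 0" --pt "0 0.392 -0.791 0 0 0 0" --pt "0 0.459 -0.864 0 0 0 0"

```text
time: 9.35
tool_pos: [0.4794, 0.1477, 0.1854]
ee_rot: [-3.134, 0.001, 1.706]
wrist_force: [-12.6, -3.1, 7.9]
width: 0.0091
finger_force: 30.0
```

Call:
servo_tool --pt "0 0.071 -0.069 0 0 0 0" --pt "0 0.145 -0.135 0 0 0 0" --pt "0 0.223 -0.196 0 0 0 0" --pt "0 0.304 -0.253 0 0 0 0" --pt "0 0.389 -0.305 0 0 0 0" --pt "0 0.476 -0.352 0 0 0 0" --pt "0 0.565 -0.394 0 0 0 0" --pt "0 0.657 -0.432 0 0 0 0" --pt "0 0.751 -0.464 0 0 0 0" --pt "0 0.846 -0.491 0 0 0 0"

```text
time: 10.18
tool_pos: [0.5671, 0.1593, 0.2358]
ee_rot: [3.138, 0.001, 1.706]
wrist_force: [-4.6, -2.2, 4.6]
width: 0.0091
finger_force: 30.0
```

Call:
servo_tool --pt "0 0.097 -0.022 0 0 0 0" --pt "0 0.194 -0.038 0 0 0 0" --pt "0 0.293 -0.048 0 0 0 0" --pt "0 0.392 -0.054 0 0 0 0" --pt "0 0.491 -0.053 0 0 0 0" --pt "0 0.59 -0.048 0 0 0 0" --pt "0 0.688 -0.036 0 0 0 0" --pt "0 0.786 -0.019 0 0 0 0" --pt "0 0.882 0.003 0 0 0 0" --pt "0 0.96 0.03 0 0 0 0"

```text
time: 11.02
tool_pos: [0.6633, 0.1719, 0.2321]
ee_rot: [3.136, 0.001, 1.705]
wrist_force: [-1.1, -2.3, 3.7]
width: 0.0089
finger_force: 30.0
```

Call:
servo_tool --pt "0 0 0 0 0 0 26" --pt "0 0 0 0 0 0 26" --pt "0 0 0 0 0 0 26" --pt "0 0 -0.3 0 0 0 26" --pt "0 0 -0.6 0 0 0 26" --pt "0 0 -0.6 0 0 0 26"

```text
time: 11.52
tool_pos: [0.6627, 0.1733, 0.2965]
ee_rot: [3.13, -0.001, 1.707]
wrist_force: [0.2, -0.4, 2.3]
width: 0.0261
finger_force: 0.0
```

Call:
servo_tool --pt "-0.3 -0.4 0 0 0 0 40" --pt "-0.4 -0.8 0 0 0 0 40" --pt "-0.4 -1 0 0 0 0 40" --pt "-0.4 -1 0 0 0 0 40"

```text
time: 11.85
tool_pos: [0.5635, 0.1186, 0.2894]
ee_rot: [-3.14, -0.0, 1.705]
wrist_force: [1.6, 1.0, 0.0]
width: 0.04
finger_force: 0.0
```

Call:
servo_tool --pt "0 -0.2 0.2 0 0 0 40" --pt "0 -0.3 0.4 0 0 0 40" --pt "0 -0.3 0.4 0 0 0 40" --pt "0 -0.3 0.4 0 0 0 40" --pt "0 -0.3 0.4 0 0 0 40"

```text
time: 12.27
tool_pos: [0.5392, 0.1158, 0.2499]
ee_rot: [3.139, -0.0, 1.706]
wrist_force: [-0.3, 0.8, 0.4]
width: 0.0398
finger_force: 0.0
```

Run:
```python
from go import *
o=robot.get_obs(); im=robot.snapshot("wrist")[:,:,::-1].copy(); print(o["tool_pos"],o["ee_rot"]); cv2.imwrite("pics/w3.png",im); np.save("w3.npy",np.r_[o["tool_pos"],o["ee_rot"]])
cv2.imwrite("pics/w3c.png",cv2.resize(im[:290,60:440],None,fx=2,fy=2,interpolation=cv2.INTER_CUBIC))
```

```text
[0.53922209 0.11583503 0.24994372] [ 3.13895427e+00 -1.95728137e-04  1.70629451e+00]
```

View pics/w3c.png

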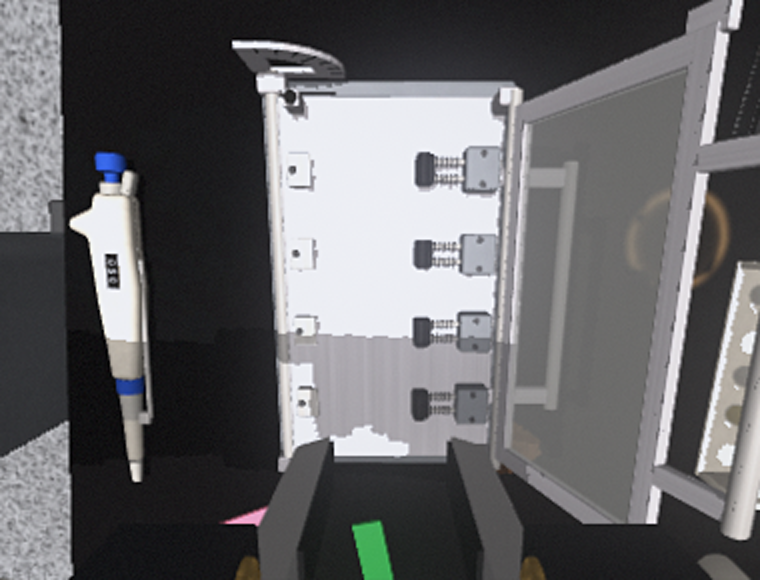

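Cover open, panel flat. Jaw faces at crop (414,169), (414,253), (412,331), (411,403); hook roofs at (313,170) to (319,402).

Run:
```python
from go import *
p=np.load("rack2.npy"); w=np.load("w3.npy"); cam=rt("wrist",dict(tool_pos=w[:3],ee_rot=w[3:]))
J=np.array([(414,169),(414,253),(412,331),(411,403)])/2+[60,0]; H=np.array([(313,170),(316,253),(318,330),(319,402)])/2+[60,0]
c,s=np.cos(p[2]),np.sin(p[2])
for P in(unproj(J,.052,cam),unproj(H,.043,cam)):
    d=P[:,:2]-p[:2]; print("rack xy mm",((np.c_[c*d[:,0]+s*d[:,1],-s*d[:,0]+c*d[:,1]])*1000).round(1).tolist())
for n in("top","scene"):
    im=robot.snapshot(n); print(n,[tuple(np.round(q,3)) for q in plaques(im,rt(n)) if q[1]<-.1])
```

```text
rack xy mm [[14.5, 77.7], [15.2, 26.7], [14.6, -24.4], [14.6, -75.1]]
rack xy mm [[-49.8, 78.0], [-49.6, 26.4], [-50.0, -25.3], [-51.0, -77.3]]
top [(np.float64(0.452), np.float64(-0.327), np.float64(6.366), np.float64(75.164), np.float64(26.252)), (np.float64(0.462), np.float64(-0.156), np.float64(13.512), np.float64(74.971), np.float64(25.885)), (np.float64(0.579), np.float64(-0.35), np.float64(0.322), np.float64(74.077), np.float64(26.162)), (np.float64(0.589), np.float64(-0.18), np.float64(32.483), np.float64(75.708), np.float64(26.017))]
scene [(np.float64(0.45), np.float64(-0.331), np.float64(6.568), np.float64(77.116), np.float64(25.455)), (np.float64(0.579), np.float64(-0.354), np.float64(0.351), np.float64(77.935), np.float64(25.239)), (np.float64(0.46), np.float64(-0.16), np.float64(13.452), np.float64(77.43), np.float64(25.466)), (np.float64(0.589), np.float64(-0.184), np.float64(32.92), np.float64(77.612), np.float64(24.647))]
```

```bash
python3 go.py .461 -.158 .10 -1.335
```

```text
turn [ 0.002 -0.002  0.936] | shift now-axes [-2.606 -1.153  1.499] | shift new-axes [-1.403  2.478  1.503]
```

Call:
servo_tool --pt "-0.3 -0.1 0 0 0 0.936 44" --pt "-0.6 -0.2 0 0 0 0.936 44" --pt "-0.9 -0.2 0 0 0 0.936 44" --pt "-0.9 -0.2 0 0 0 0.936 44" --pt "-0.9 -0.2 0 0 0 0.936 44" --pt "-0.9 -0.2 0 0 0 0.936 44" --pt "-0.9 -0.2 0 0 0 0.936 44" --pt "-0.9 -0.2 0 0 0 0.936 44" --pt "-0.9 -0.2 0 0 0 0.936 44" --pt "-0.9 -0.2 0 0 0 0.936 44" --pt "-0.9 -0.2 0 0 0 0.936 44" --pt "-0.9 -0.2 0 0 0 0.936 44"

```text
time: 13.42
tool_pos: [0.5315, 0.0235, 0.2498]
ee_rot: [3.141, -0.002, 0.23]
wrist_force: [-0.3, 0.2, 0.9]
width: 0.044
finger_force: 0.0
```

Call:
servo_tool --pt "-0.25 0.35 0.2 0 0 0 44" --pt "-0.556 0.8 0.5 0 0 0 44" --pt "-0.556 0.8 0.5 0 0 0 44" --pt "-0.556 0.8 0.5 0 0 0 44"

```text
time: 13.75
tool_pos: [0.4932, -0.0703, 0.1963]
ee_rot: [-3.141, 0.005, 0.231]
wrist_force: [-0.2, 0.2, -0.2]
width: 0.0441
finger_force: 0.0
```

Call:
servo_tool --pt "-0.25 0.35 0.4 0 0 0 44" --pt "-0.556 0.8 0.8 0 0 0 44" --pt "-0.556 0.8 0.9 0 0 0 44" --pt "-0.556 0.8 0.9 0 0 0 44" --pt "-0.556 0.8 0.9 0 0 0 44"

```text
time: 14.17
tool_pos: [0.4588, -0.1584, 0.1071]
ee_rot: [-3.139, 0.003, 0.233]
wrist_force: [0.1, 0.8, 0.6]
width: 0.0439
finger_force: 0.0
```

Run:
```python
from go import *
o=robot.get_obs(); im=robot.snapshot("wrist"); print(o["tool_pos"],o["ee_rot"]); cv2.imwrite("pics/w4.png",im[:,:,::-1])
P=plaques(im,rt("wrist",o),amin=200); print([tuple(np.round(q,3)) for q in P])
for q in P: go(q[0],q[1],.018,np.radians(q[2]-90),o)
```

```text
[ 0.45876753 -0.15835839  0.10710895] [-3.13862743e+00  2.55643280e-03  2.32893644e-01]
[(np.float64(0.452), np.float64(-0.33), np.float64(6.49), np.float64(75.239), np.float64(24.677)), (np.float64(0.462), np.float64(-0.158), np.float64(13.416), np.float64(75.132), np.float64(24.247)), (np.float64(0.58), np.float64(-0.352), np.float64(0.41), np.float64(75.481), np.float64(24.808)), (np.float64(0.59), np.float64(-0.183), np.float64(32.598), np.float64(75.332), np.float64(24.595))]
turn [-0.002  0.002  0.076] | shift now-axes [-0.456  1.655  0.887] | shift new-axes [-0.258  1.695  0.891]
turn [-0.002  0.002 -0.001] | shift now-axes [0.032 0.008 0.891] | shift new-axes [0.03  0.006 0.891]
turn [-0.002  0.002  0.144] | shift now-axes [0.733 2.167 0.883] | shift new-axes [1.196 1.946 0.891]
turn [-0.002  0.001 -0.214] | shift now-axes [1.221 0.54  0.886] | shift new-axes [0.974 0.91  0.891]
```

View pics/w4.png

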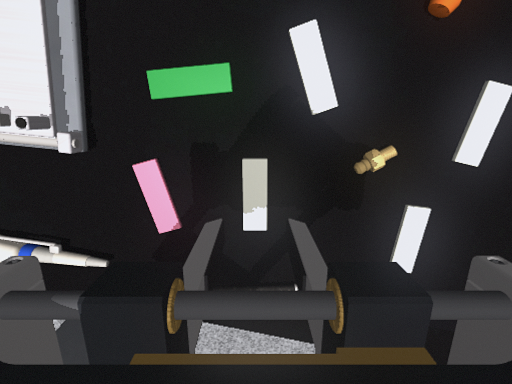

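The plaque at (255,195) is white and centred between the fingers; the pink and green decoys are off to the left. Time to grasp.

Call:
servo_tool --pt "0.03 0.01 0.4 -0.002 0.002 0 44" --pt "0.03 0.01 0.75 -0.002 0.002 0 44" --pt "0.03 0.01 0.88 -0.002 0.002 0 44" --pt "0.03 0.01 0.88 -0.002 0.002 0 44" --pt "0.03 0.01 0.88 -0.002 0.002 0 10" --pt "0.03 0.01 0.88 -0.002 0.002 0 10" --pt "0.03 0.01 0.88 -0.002 0.002 0 10" --pt "0.03 0.01 0.88 -0.002 0.002 0 10" --pt "0.03 0.01 0.88 -0.002 0.002 0 10"

```text
time: 14.97
tool_pos: [0.4645, -0.1579, 0.0233]
ee_rot: [3.138, -0.007, 0.236]
wrist_force: [-0.4, 1.8, 5.7]
width: 0.0142
finger_force: 2.9
```

Call:
servo_tool --pt "0 0 -0.3 0 0 0 10" --pt "0 0 -0.7 0 0 0 10" --pt "0 0 -1 0 0 0 10" --pt "0 0 -1 0 0 0 10" --pt "0 0 -1 0 0 0 10"

```text
time: 15.38
tool_pos: [0.4642, -0.1589, 0.1241]
ee_rot: [3.134, -0.009, 0.236]
wrist_force: [-0.9, -0.2, -0.7]
width: 0.0098
finger_force: 0.0
```

```bash
cat > bay.py <<'E'
from go import *
def bay(k,x=-.0182):
    p=np.load("rack2.npy"); b=rack(p,0)[0]; return b(x,[-.078,-.026,.026,.078][k],.032),p[2]
if __name__=="__main__":
    k=int(sys.argv[1]); c,yaw=bay(k,-.0182-.009); print("above bay"); go(c[0],c[1],float(sys.argv[2]),yaw-np.pi/2)
E
python3 bay.py 0 .10
```

```text
above bay
turn [ 0.005 -0.006  0.065] | shift now-axes [ 1.085 -2.148  0.234] | shift new-axes [ 0.864 -2.245  0.241]
```

Call:
servo_tool --pt "-0.03 0 0 0 0 0 44" --pt "-0.03 0 0 0 0 0 44" --pt "-0.03 0 0 0 0 0 44" --pt "-0.03 0 0 0 0 0 44" --pt "-0.03 0 0 0 0 0 44"

```text
time: 15.8
tool_pos: [0.4589, -0.1584, 0.1195]
ee_rot: [3.14, -0.002, 0.236]
wrist_force: [0.5, 0.1, -0.5]
width: 0.0399
finger_force: 0.0
```

```bash
cat > look.py <<'E'
from go import *
o=robot.get_obs(); im=robot.snapshot("wrist"); print(o["time"],o["tool_pos"].round(4),o["ee_rot"].round(4),"w",o["width"].round(4)); cv2.imwrite("pics/look.png",im[:,:,::-1])
for q in plaques(im,rt("wrist",o),amin=200):
    print(np.round(q,3),end=" "); go(q[0],q[1],.0172,np.radians(q[2]-90),o)
E
python3 look.py
```

```text
Traceback (most recent call last):
  File "look.py", line 2, in <module>
    o=robot.get_obs(); im=robot.snapshot("wrist"); print(o["time"],o["tool_pos"].round(4),o["ee_rot"].round(4),"w",o["width"].round(4)); cv2.imwrite("pics/look.png",im[:,:,::-1])
                                                                                                                   ^^^^^^^^^^^^^^^^
AttributeError: 'float' object has no attribute 'round'
```

```bash
sed -i 's/o\["width"\].round(4)/round(o["width"],4)/' look.py; python3 look.py
```

```text
15.85 [ 0.459  -0.1585  0.1198] [ 3.1396e+00 -1.9000e-03  2.3560e-01] w 0.0425
[ 0.452 -0.33   6.414 75.405 24.635] turn [ 0.001 -0.001  0.079] | shift now-axes [-0.469  1.646  1.028] | shift new-axes [-0.26   1.693  1.026]
[ 0.462 -0.159 13.74  75.003 23.738] turn [ 0.001 -0.001 -0.003] | shift now-axes [0.026 0.011 1.026] | shift new-axes [0.028 0.013 1.026]
[ 0.58  -0.352  0.344 75.457 24.797] turn [ 0.001 -0.001  0.146] | shift now-axes [0.72  2.163 1.031] | shift new-axes [1.196 1.944 1.026]
[ 0.59  -0.183 32.55  75.323 24.614] turn [ 0.001 -0.001 -0.212] | shift now-axes [1.213 0.537 1.029] | shift new-axes [0.972 0.906 1.026]
```

Call:
servo_tool --pt "0.03 0.01 0.4 0 0 0 44" --pt "0.03 0.01 0.75 0 0 0 44" --pt "0.03 0.01 0.95 0 0 0 44" --pt "0.03 0.01 1 0 0 0 44" --pt "0.03 0.01 1 0 0 0 44" --pt "0.03 0.01 1 0 0 0 44" --pt "0.03 0.01 1 0 0 0 44"

```text
time: 16.48
tool_pos: [0.4638, -0.1596, 0.0216]
ee_rot: [3.137, -0.005, 0.236]
wrist_force: [0.1, 0.1, 0.5]
width: 0.044
finger_force: 0.0
```

Call:
servo_tool --pt "0 0 0.036 0 0 0 44" --pt "0 0 0.036 0 0 0 44" --pt "0 0 0.036 0 0 0 10" --pt "0 0 0.036 0 0 0 10" --pt "0 0 0.036 0 0 0 10" --pt "0 0 0.036 0 0 0 10" --pt "0 0 0.036 0 0 0 10"

```text
time: 17.07
tool_pos: [0.4631, -0.159, 0.0173]
ee_rot: [3.139, -0.003, 0.236]
wrist_force: [-0.6, 1.2, 2.6]
width: 0.0245
finger_force: 30.2
```

Call:
servo_tool --pt "0 0 -0.3 0 0 0 10" --pt "0 0 -0.7 0 0 0 10" --pt "0 0 -1 0 0 0 10" --pt "0 0 -1 0 0 0 10" --pt "0 0 -1 0 0 0 10"

```text
time: 17.48
tool_pos: [0.464, -0.1598, 0.1193]
ee_rot: [3.135, -0.007, 0.236]
wrist_force: [0.0, 0.4, -0.6]
width: 0.0241
finger_force: 30.0
```

```bash
python3 bay.py 0 .117; python3 bay.py 0 .0623
```

```text
above bay
turn [ 0.004 -0.005  0.065] | shift now-axes [ 1.091 -2.154  0.017] | shift new-axes [ 0.867 -2.254  0.023]
above bay
turn [ 0.004 -0.005  0.065] | shift now-axes [ 1.087 -2.158  0.564] | shift new-axes [ 0.867 -2.254  0.57 ]
```

Call:
servo_tool --pt "0.18 -0.36 0 0 0 0.065 10" --pt "0.36 -0.72 0 0 0 0.065 10" --pt "0.36 -0.72 0 0 0 0.065 10" --pt "0.36 -0.72 0 0 0 0.065 10"

```text
time: 17.82
tool_pos: [0.4797, -0.0787, 0.1147]
ee_rot: [3.14, 0.0, 0.138]
wrist_force: [-0.4, -0.3, -0.0]
width: 0.0246
finger_force: 30.0
```

Call:
servo_tool --pt "0.15 -0.37 0 0 0 0 10" --pt "0.29 -0.75 0 0 0 0 10" --pt "0.29 -0.75 0 0 0 0 10" --pt "0.29 -0.75 0 0 0 0 10"

```text
time: 18.15
tool_pos: [0.4988, -0.0019, 0.1153]
ee_rot: [3.139, -0.0, 0.136]
wrist_force: [0.5, -0.3, 0.5]
width: 0.0249
finger_force: 30.0
```

Call:
servo_tool --pt "0.15 -0.37 0 0 0 0 10" --pt "0.29 -0.75 0 0 0 0 10" --pt "0.29 -0.75 0 0 0 0 10" --pt "0.29 -0.75 0 0 0 0 10" --pt "0.29 -0.75 0 0 0 0 10" --pt "0.29 -0.75 0 0 0 0 10"

```text
time: 18.65
tool_pos: [0.5179, 0.0738, 0.1162]
ee_rot: [3.138, -0.002, 0.131]
wrist_force: [-0.2, 0.1, 0.3]
width: 0.0247
finger_force: 30.0
```

```bash
python3 bay.py 0 .0623
python3 - <<'E'
from go import *
from bay import bay
o=robot.get_obs(); im=robot.snapshot("wrist"); print(o["tool_pos"],o["ee_rot"],o["width"],o["finger_force"]); im=im[:,:,::-1]; cv2.imwrite("pics/w5.png",im)
E
```

```text
above bay
turn [ 0.002 -0.001 -0.002] | shift now-axes [ 0.019 -0.013  0.539] | shift new-axes [ 0.02  -0.011  0.539]
[0.51794751 0.07376765 0.11620405] [ 3.13802500e+00 -2.27175867e-03  1.31165884e-01] 0.024718141669589782 29.999930262565613
```

View pics/w5.png

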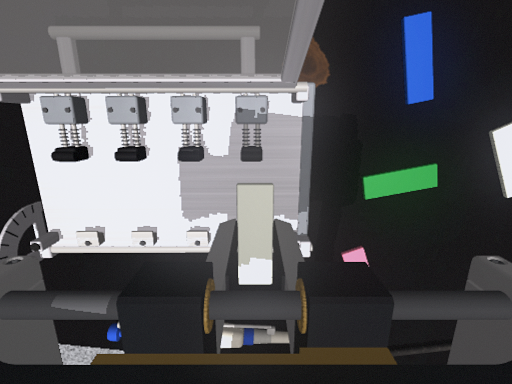

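Plaque is held level, with bay 0's jaw straight ahead at (251,155). Next I lower it to jaw height and push.

Call:
servo_tool --pt "0 -0.02 0.3 0 0 0 10" --pt "0 -0.02 0.5 0 0 0 10" --pt "0 -0.02 0.54 0 0 0 10" --pt "0 -0.02 0.54 0 0 0 10" --pt "0 -0.02 0.54 0 0 0 10" --pt "0 -0.02 0.54 0 0 0 10"

```text
time: 19.2
tool_pos: [0.5193, 0.0773, 0.0642]
ee_rot: [3.139, -0.006, 0.133]
wrist_force: [0.4, -0.6, -0.2]
width: 0.0244
finger_force: 30.0
```

Call:
servo_tool --pt "0.02 0 0 0 0 0 10" --pt "0.04 0 0 0 0 0 10" --pt "0.06 0 0 0 0 0 10" --pt "0.06 0 0 0 0 0 10" --pt "0.06 0 0 0 0 0 10"

```text
time: 19.62
tool_pos: [0.5245, 0.0786, 0.0629]
ee_rot: [3.139, -0.004, 0.134]
wrist_force: [-0.4, 0.4, -0.0]
width: 0.0245
finger_force: 30.0
```

Call:
servo_tool --pt "0.02 0 0 0 0 0 10" --pt "0.04 0 0 0 0 0 10" --pt "0.06 0 0 0 0 0 10" --pt "0.06 0 0 0 0 0 10" --pt "0.06 0 0 0 0 0 10"

```text
time: 20.03
tool_pos: [0.5297, 0.0793, 0.0624]
ee_rot: [3.139, -0.002, 0.134]
wrist_force: [-3.5, -0.8, 0.8]
width: 0.0249
finger_force: 30.0
```

Call:
servo_tool --pt "0.03 0 0 0 0 0 10" --pt "0.05 0 0 0 0 0 10" --pt "0.07 0 0 0 0 0 10" --pt "0.07 0 0 0 0 0 10" --pt "0.07 0 0 0 0 0 10"

```text
time: 20.45
tool_pos: [0.5367, 0.0802, 0.0625]
ee_rot: [3.139, -0.002, 0.134]
wrist_force: [-5.3, -0.5, -0.3]
width: 0.0246
finger_force: 30.0
```

Call:
servo_tool --pt "0 0 0.04 0 0 0 10" --pt "0 0 0.08 0 0 0 10" --pt "0 0 0.11 0 0 0 10" --pt "0 0 0.12 0 0 0 10" --pt "0 0 0.12 0 0 0 10" --pt "0 0 0.12 0 0 0 10"

```text
time: 20.95
tool_pos: [0.5366, 0.0801, 0.0503]
ee_rot: [3.139, -0.002, 0.134]
wrist_force: [-5.7, -0.7, 0.1]
width: 0.024
finger_force: 30.0
```

Call:
servo_tool --pt "0 0 0.008 0 0 0 10" --pt "0 0 0.008 0 0 0 10" --pt "0 0 0.008 0 0 0 38" --pt "0 0 0.008 0 0 0 38" --pt "0 0 0.008 0 0 0 38" --pt "0 0 0.008 0 0 0 38" --pt "0 0 -0.2 0 0 0 38" --pt "0 0 -0.6 0 0 0 38" --pt "0 0 -0.6 0 0 0 38" --pt "0 0 -0.6 0 0 0 38"

```text
time: 21.78
tool_pos: [0.5397, 0.0805, 0.1145]
ee_rot: [3.138, -0.012, 0.134]
wrist_force: [0.5, -0.7, -1.0]
width: 0.0383
finger_force: 0.0
```

Run:
```python
from go import *
o=robot.get_obs(); im=robot.snapshot("wrist")[:,:,::-1]; print(o["tool_pos"],o["ee_rot"]); np.save("w6.npy",np.r_[o["tool_pos"],o["ee_rot"]]); cv2.imwrite("pics/w6.png",im)
t=robot.snapshot("top"); print([tuple(np.round(q,3)) for q in plaques(t,rt("top")) if q[1]<-.1])
c=cv2.resize(im[60:280,60:360],None,fx=2,fy=2,interpolation=cv2.INTER_CUBIC); cv2.imwrite("pics/w6c.png",c)
```

```text
[0.53972589 0.08051056 0.11454411] [ 3.13815108 -0.01217145  0.13370729]
[(np.float64(0.452), np.float64(-0.327), np.float64(6.366), np.float64(75.164), np.float64(26.252)), (np.float64(0.579), np.float64(-0.35), np.float64(0.322), np.float64(74.003), np.float64(26.162)), (np.float64(0.589), np.float64(-0.18), np.float64(32.483), np.float64(75.708), np.float64(26.017))]
```

View pics/w6c.png

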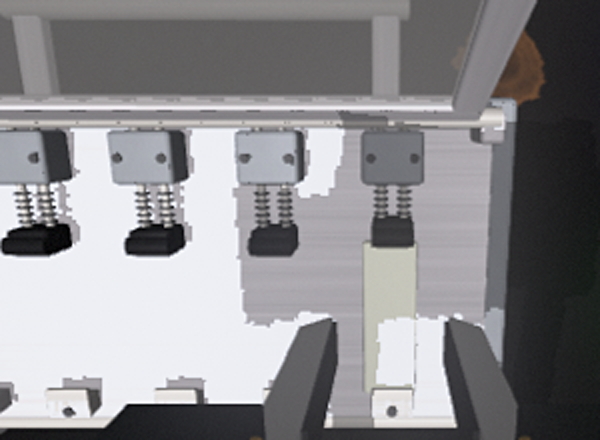

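Bay 0's plaque is home under its hook (crop (391,400)), with the jaw against it at (392,240). Next plaque.

```bash
python3 go.py .590 -.183 .12 -1.0027
```

```text
turn [ 0.002 -0.002 -0.277] | shift now-axes [ 0.175  2.681 -0.085] | shift new-axes [-0.97   2.505 -0.093]
```

Call:
servo_tool --pt "0 0.45 -0.1 0 0 0 44" --pt "0 0.9 -0.1 0 0 0 44" --pt "0 0.9 -0.1 0 0 0 44"

```text
time: 22.13
tool_pos: [0.5489, -0.0135, 0.1199]
ee_rot: [3.136, -0.002, 0.13]
wrist_force: [0.4, 0.7, -0.2]
width: 0.0437
finger_force: 0.0
```

Call:
servo_tool --pt "0.05 0.45 0 0 0 0 44" --pt "0.08 0.9 0 0 0 0 44" --pt "0.08 0.9 0 0 0 0 44"

```text
time: 22.38
tool_pos: [0.5686, -0.1022, 0.1193]
ee_rot: [3.137, -0.001, 0.128]
wrist_force: [-0.3, -0.2, 0.1]
width: 0.0437
finger_force: 0.0
```

Call:
servo_tool --pt "0.05 0.45 0 0 0 -0.1 44" --pt "0.09 0.88 0 0 0 -0.277 44" --pt "0.09 0.88 0 0 0 -0.277 44" --pt "0.09 0.88 0 0 0 -0.277 44" --pt "0.09 0.88 0 0 0 -0.277 44" --pt "0.09 0.88 0 0 0 -0.277 44" --pt "0.09 0.88 0 0 0 -0.277 44"

```text
time: 22.97
tool_pos: [0.589, -0.182, 0.1206]
ee_rot: [3.139, -0.001, 0.568]
wrist_force: [0.1, 1.0, 0.7]
width: 0.0439
finger_force: 0.0
```

```bash
python3 look.py
```

```text
22.9667 [ 0.589  -0.182   0.1206] [ 3.1392e+00 -1.3000e-03  5.6810e-01] w 0.0439
[ 0.59  -0.183 32.58  74.284 24.304] turn [ 0.002 -0.001 -0.   ] | shift now-axes [0.003 0.008 1.034] | shift new-axes [0.004 0.01  1.034]
```

Call:
servo_tool --pt "0 0.01 0.4 0 0 0 44" --pt "0 0.01 0.75 0 0 0 44" --pt "0 0.01 0.95 0 0 0 44" --pt "0 0.01 1 0 0 0 44" --pt "0 0.01 1 0 0 0 44" --pt "0 0.01 1 0 0 0 44"

```text
time: 23.52
tool_pos: [0.591, -0.1838, 0.0226]
ee_rot: [3.136, -0.003, 0.569]
wrist_force: [0.3, 0.5, 0.6]
width: 0.0439
finger_force: 0.0
```

Call:
servo_tool --pt "0 0 0.038 0 0 0 44" --pt "0 0 0.038 0 0 0 44" --pt "0 0 0.038 0 0 0 10" --pt "0 0 0.038 0 0 0 10" --pt "0 0 0.038 0 0 0 10" --pt "0 0 0.038 0 0 0 10" --pt "0 0 0.038 0 0 0 10"

```text
time: 24.1
tool_pos: [0.5905, -0.1841, 0.0183]
ee_rot: [3.137, -0.002, 0.569]
wrist_force: [-0.1, 0.5, 2.3]
width: 0.0243
finger_force: 30.0
```

Call:
servo_tool --pt "0 0 -0.3 0 0 0 10" --pt "0 0 -0.7 0 0 0 10" --pt "0 0 -1 0 0 0 10" --pt "0 0 -1 0 0 0 10" --pt "0 0 -1 0 0 0 10" --pt "0 0 -1 0 0 0 10"

```text
time: 24.6
tool_pos: [0.5895, -0.1837, 0.1171]
ee_rot: [3.139, -0.001, 0.569]
wrist_force: [0.0, 0.5, -0.5]
width: 0.0246
finger_force: 30.0
```

```bash
python3 bay.py 1 .0623
```

```text
above bay
turn [ 0.002 -0.001  0.277] | shift now-axes [ 1.025 -3.03   0.54 ] | shift new-axes [-0.345 -3.179  0.548]
```

Call:
servo_tool --pt "0 0 0 0 0 0.277 10" --pt "0 0 0 0 0 0.277 10" --pt "0 0 0 0 0 0.277 10" --pt "0 0 0 0 0 0.277 10"

```text
time: 24.93
tool_pos: [0.5884, -0.1833, 0.1146]
ee_rot: [-3.142, 0.001, 0.128]
wrist_force: [-0.3, 0.3, 0.2]
width: 0.0242
finger_force: 30.0
```

Call:
servo_tool --pt "-0.05 -0.4 0 0 0 0 10" --pt "-0.086 -0.8 0 0 0 0 10" --pt "-0.086 -0.8 0 0 0 0 10"

```text
time: 25.18
tool_pos: [0.5677, -0.0995, 0.1143]
ee_rot: [-3.138, 0.003, 0.138]
wrist_force: [0.0, -0.5, -0.1]
width: 0.0244
finger_force: 30.0
```

Call:
servo_tool --pt "-0.05 -0.4 0 0 0 0 10" --pt "-0.086 -0.8 0 0 0 0 10" --pt "-0.086 -0.8 0 0 0 0 10"

```text
time: 25.43
tool_pos: [0.5487, -0.0217, 0.1147]
ee_rot: [-3.139, 0.002, 0.139]
wrist_force: [-0.7, -1.0, -1.4]
width: 0.0244
finger_force: 30.0
```

Call:
servo_tool --pt "-0.05 -0.4 0 0 0 0 10" --pt "-0.086 -0.8 0 0 0 0 10" --pt "-0.086 -0.8 0 0 0 0 10"

```text
time: 25.68
tool_pos: [0.5297, 0.056, 0.1148]
ee_rot: [-3.14, 0.001, 0.14]
wrist_force: [-0.3, -0.1, 0.0]
width: 0.0246
finger_force: 30.0
```

Call:
servo_tool --pt "-0.05 -0.4 0 0 0 0 10" --pt "-0.086 -0.79 0 0 0 0 10" --pt "-0.086 -0.79 0 0 0 0 10" --pt "-0.086 -0.79 0 0 0 0 10" --pt "-0.086 -0.79 0 0 0 0 10" --pt "-0.086 -0.79 0 0 0 0 10"

```text
time: 26.18
tool_pos: [0.5134, 0.1264, 0.1159]
ee_rot: [3.138, -0.002, 0.132]
wrist_force: [0.7, -0.1, -0.4]
width: 0.0241
finger_force: 30.0
```

```bash
python3 bay.py 1 .0633; python3 -c "
from go import *
print(robot.get_obs()['tool_pos'])"
```

```text
above bay
turn [ 0.002 -0.001 -0.001] | shift now-axes [-0.006 -0.006  0.526] | shift new-axes [-0.005 -0.004  0.526]
[0.51339495 0.12636552 0.1158969 ]
```

Call:
servo_tool --pt "0 -0.01 0.3 0 0 0 10" --pt "0 -0.01 0.5 0 0 0 10" --pt "0 -0.01 0.526 0 0 0 10" --pt "0 -0.01 0.526 0 0 0 10" --pt "0 -0.01 0.526 0 0 0 10" --pt "0 -0.01 0.526 0 0 0 10"

```text
time: 26.68
tool_pos: [0.5145, 0.1282, 0.0656]
ee_rot: [3.139, -0.006, 0.133]
wrist_force: [0.5, -0.8, 0.2]
width: 0.0239
finger_force: 30.0
```

Call:
servo_tool --pt "0.03 0 0 0 0 0 10" --pt "0.06 0 0 0 0 0 10" --pt "0.09 0 0 0 0 0 10" --pt "0.12 0 0 0 0 0 10" --pt "0.12 0 0 0 0 0 10" --pt "0.12 0 0 0 0 0 10" --pt "0.12 0 0 0 0 0 10"

```text
time: 27.27
tool_pos: [0.5249, 0.1302, 0.064]
ee_rot: [3.139, -0.002, 0.134]
wrist_force: [-4.6, -0.8, 0.5]
width: 0.0245
finger_force: 30.0
```

Call:
servo_tool --pt "0.03 0 0 0 0 0 10" --pt "0.055 0 0 0 0 0 10" --pt "0.055 0 0 0 0 0 10" --pt "0.055 0 0 0 0 0 10" --pt "0.055 0 0 0 0 0 10"

```text
time: 27.68
tool_pos: [0.5303, 0.1309, 0.064]
ee_rot: [3.139, -0.002, 0.134]
wrist_force: [-4.6, -0.6, 2.1]
width: 0.0245
finger_force: 30.0
```

Call:
servo_tool --pt "0.008 0 0.04 0 0 0 10" --pt "0.008 0 0.08 0 0 0 10" --pt "0.008 0 0.11 0 0 0 10" --pt "0.008 0 0.125 0 0 0 10" --pt "0.008 0 0.125 0 0 0 10" --pt "0.008 0 0.125 0 0 0 10"

```text
time: 28.18
tool_pos: [0.5307, 0.131, 0.0511]
ee_rot: [3.139, -0.001, 0.134]
wrist_force: [-5.6, -0.8, 0.6]
width: 0.0241
finger_force: 30.0
```

Call:
servo_tool --pt "0 0 0.006 0 0 0 10" --pt "0 0 0.006 0 0 0 10" --pt "0 0 0.006 0 0 0 38" --pt "0 0 0.006 0 0 0 38" --pt "0 0 0.006 0 0 0 38" --pt "0 0 0.006 0 0 0 38" --pt "0 0 -0.2 0 0 0 38" --pt "0 0 -0.6 0 0 0 38" --pt "0 0 -0.6 0 0 0 38" --pt "0 0 -0.6 0 0 0 38" --pt "0 0 -0.6 0 0 0 38"

```text
time: 29.1
tool_pos: [0.5318, 0.1312, 0.1121]
ee_rot: [3.139, -0.005, 0.134]
wrist_force: [-0.5, 0.1, -0.3]
width: 0.038
finger_force: 0.0
```

Run:
```python
from go import *
t=robot.snapshot("top"); print([tuple(np.round(q,3)) for q in plaques(t,rt("top")) if q[1]<-.1])
im=robot.snapshot("wrist")[:,:,::-1];cv2.imwrite("pics/w7.png",cv2.resize(im[60:280,60:360],None,fx=2,fy=2))
print(robot.get_obs()["tool_pos"])
go(.452,-.330,.118,np.radians(6.4-90))
```

```text
[(np.float64(0.452), np.float64(-0.327), np.float64(6.769), np.float64(75.172), np.float64(26.497)), (np.float64(0.579), np.float64(-0.35), np.float64(0.322), np.float64(74.077), np.float64(26.326))]
[0.53062435 0.13104594 0.11033643]
turn [ 0.002 -0.001  0.014] | shift now-axes [-1.393  4.465 -0.066] | shift new-axes [-1.295  4.494 -0.077]
```

View pics/w7.png

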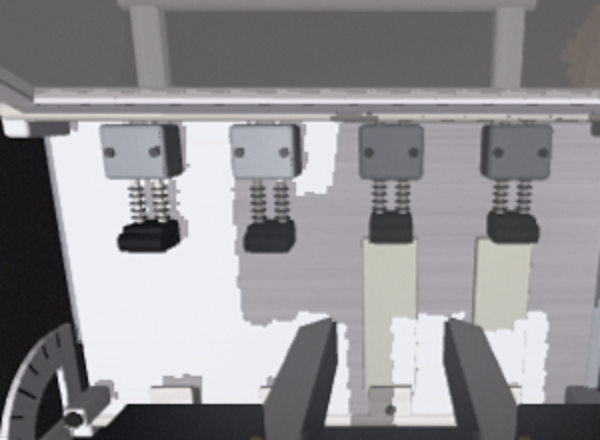

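Bays 0 and 1 are home, each jaw resting on its plaque. Third plaque next.

Call:
servo_tool --pt "-0.1 0.4 -0.08 0 0 0 44" --pt "-0.279 0.893 -0.08 0 0 0 44" --pt "-0.279 0.893 -0.08 0 0 0 44"

```text
time: 29.45
tool_pos: [0.5142, 0.0352, 0.1186]
ee_rot: [3.137, -0.0, 0.131]
wrist_force: [-0.1, -0.9, -0.8]
width: 0.044
finger_force: 0.0
```

Call:
servo_tool --pt "-0.14 0.4 0 0 0 0 44" --pt "-0.279 0.893 0 0 0 0 44" --pt "-0.279 0.893 0 0 0 0 44"

```text
time: 29.7
tool_pos: [0.4983, -0.0574, 0.1186]
ee_rot: [3.137, -0.001, 0.129]
wrist_force: [-0.1, -0.9, 0.3]
width: 0.0438
finger_force: 0.0
```

Call:
servo_tool --pt "-0.14 0.4 0 0 0 0 44" --pt "-0.279 0.893 0 0 0 0 44" --pt "-0.279 0.893 0 0 0 0 44"

```text
time: 29.95
tool_pos: [0.4829, -0.1494, 0.1191]
ee_rot: [3.138, -0.001, 0.129]
wrist_force: [0.7, -0.0, -0.5]
width: 0.0441
finger_force: 0.0
```

Call:
servo_tool --pt "-0.14 0.4 0 0 0 0 44" --pt "-0.279 0.893 0 0 0 0 44" --pt "-0.279 0.893 0 0 0 0 44"

```text
time: 30.2
tool_pos: [0.4674, -0.2414, 0.1193]
ee_rot: [3.138, -0.002, 0.129]
wrist_force: [-0.8, 0.2, -0.4]
width: 0.0436
finger_force: 0.0
```

Call:
servo_tool --pt "-0.14 0.4 0 0 0 0 44" --pt "-0.279 0.893 0 0 0 0.014 44" --pt "-0.279 0.893 0 0 0 0.014 44" --pt "-0.279 0.893 0 0 0 0.014 44" --pt "-0.279 0.893 0 0 0 0.014 44" --pt "-0.279 0.893 0 0 0 0.014 44"

```text
time: 30.7
tool_pos: [0.453, -0.3279, 0.1199]
ee_rot: [3.141, -0.003, 0.113]
wrist_force: [1.4, 1.2, 0.6]
width: 0.0444
finger_force: 0.0
```

```bash
python3 look.py
```

```text
30.7 [ 0.453  -0.3279  0.1199] [ 3.141  -0.0032  0.1132] w 0.0444
[ 0.452 -0.33   6.394 75.577 25.325] turn [ 0.    -0.002  0.001] | shift now-axes [-0.017  0.019  1.027] | shift new-axes [-0.014  0.02   1.027]
[ 0.58  -0.353  0.343 76.211 25.608] turn [ 0.    -0.002  0.068] | shift now-axes [1.23  0.388 1.031] | shift new-axes [1.268 0.254 1.027]
```

Call:
servo_tool --pt "-0.015 0.02 0.4 0 0 0 44" --pt "-0.015 0.02 0.75 0 0 0 44" --pt "-0.015 0.02 0.95 0 0 0 44" --pt "-0.015 0.02 1 0 0 0 44" --pt "-0.015 0.02 1 0 0 0 44" --pt "-0.015 0.02 1 0 0 0 44"

```text
time: 31.25
tool_pos: [0.4525, -0.3312, 0.021]
ee_rot: [3.139, -0.004, 0.113]
wrist_force: [0.4, -0.3, -0.2]
width: 0.0441
finger_force: 0.0
```

Call:
servo_tool --pt "0 0 0.03 0 0 0 44" --pt "0 0 0.03 0 0 0 44" --pt "0 0 0.03 0 0 0 10" --pt "0 0 0.03 0 0 0 10" --pt "0 0 0.03 0 0 0 10" --pt "0 0 0.03 0 0 0 10" --pt "0 0 0.03 0 0 0 10"

```text
time: 31.83
tool_pos: [0.4518, -0.3324, 0.0178]
ee_rot: [3.139, -0.004, 0.111]
wrist_force: [0.2, 0.8, 1.3]
width: 0.0246
finger_force: 30.0
```

Call:
servo_tool --pt "0 0 -0.3 0 0 0 10" --pt "0 0 -0.7 0 0 0 10" --pt "0 0 -1 0 0 0 10" --pt "0 0 -1 0 0 0 10" --pt "0 0 -1 0 0 0 10" --pt "0 0 -1 0 0 0 10"

```text
time: 32.33
tool_pos: [0.4509, -0.3318, 0.1168]
ee_rot: [3.14, -0.003, 0.112]
wrist_force: [-0.8, -0.5, -1.4]
width: 0.0241
finger_force: 30.0
```

```bash
python3 bay.py 2 .0623
```

```text
above bay
turn [ 0.001 -0.002 -0.014] | shift now-axes [ 1.112 -5.009  0.538] | shift new-axes [ 1.227 -4.981  0.545]
```

Call:
servo_tool --pt "0.09 -0.4 0 0 0 0 10" --pt "0.185 -0.835 0 0 0 0 10" --pt "0.185 -0.835 0 0 0 0 10"

```text
time: 32.58
tool_pos: [0.4593, -0.2409, 0.1144]
ee_rot: [-3.137, -0.0, 0.116]
wrist_force: [-0.6, -0.4, 0.3]
width: 0.0245
finger_force: 30.0
```

Call:
servo_tool --pt "0.09 -0.4 0 0 0 0 10" --pt "0.185 -0.835 0 0 0 0 10" --pt "0.185 -0.835 0 0 0 0 10"

```text
time: 32.83
tool_pos: [0.4684, -0.156, 0.1147]
ee_rot: [-3.138, -0.0, 0.117]
wrist_force: [-0.2, 0.2, -0.7]
width: 0.0244
finger_force: 30.0
```

Call:
servo_tool --pt "0.09 -0.4 0 0 0 0 10" --pt "0.185 -0.835 0 0 0 0 10" --pt "0.185 -0.835 0 0 0 0 10"

```text
time: 33.08
tool_pos: [0.4777, -0.0716, 0.1151]
ee_rot: [-3.14, -0.001, 0.118]
wrist_force: [0.1, 0.4, -0.3]
width: 0.0246
finger_force: 30.0
```

Call:
servo_tool --pt "0.09 -0.4 0 0 0 0 10" --pt "0.185 -0.835 0 0 0 0 10" --pt "0.185 -0.835 0 0 0 0 10"

```text
time: 33.33
tool_pos: [0.487, 0.0128, 0.1152]
ee_rot: [-3.141, -0.001, 0.118]
wrist_force: [0.1, -0.1, -0.7]
width: 0.0247
finger_force: 30.0
```

Call:
servo_tool --pt "0.09 -0.4 0 0 0 0 10" --pt "0.185 -0.835 0 0 0 0 10" --pt "0.185 -0.835 0 0 0 0 10"

```text
time: 33.58
tool_pos: [0.4963, 0.0973, 0.1153]
ee_rot: [-3.141, -0.002, 0.117]
wrist_force: [-0.1, -0.6, -0.3]
width: 0.0245
finger_force: 30.0
```

Call:
servo_tool --pt "0.09 -0.4 0 0 0 0 10" --pt "0.185 -0.835 0 0 0 -0.014 10" --pt "0.185 -0.835 0 0 0 -0.014 10" --pt "0.185 -0.835 0 0 0 -0.014 10" --pt "0.185 -0.835 0 0 0 -0.014 10" --pt "0.185 -0.835 0 0 0 -0.014 10"

```text
time: 34.08
tool_pos: [0.5057, 0.1762, 0.1158]
ee_rot: [3.138, -0.002, 0.132]
wrist_force: [0.1, -0.3, -0.2]
width: 0.0242
finger_force: 30.0
```

```bash
python3 bay.py 2 .0633;python3 -c "
from go import *
print(robot.get_obs()['tool_pos'])"
```

```text
above bay
turn [ 0.002 -0.001 -0.001] | shift now-axes [ 0.003 -0.022  0.525] | shift new-axes [ 0.004 -0.02   0.525]
[0.50574118 0.17617339 0.11582004]
```

Call:
servo_tool --pt "0 -0.025 0.3 0 0 0 10" --pt "0 -0.025 0.5 0 0 0 10" --pt "0 -0.025 0.526 0 0 0 10" --pt "0 -0.025 0.526 0 0 0 10" --pt "0 -0.025 0.526 0 0 0 10" --pt "0 -0.025 0.526 0 0 0 10"

```text
time: 34.58
tool_pos: [0.5068, 0.1801, 0.0656]
ee_rot: [3.139, -0.006, 0.133]
wrist_force: [0.3, -0.2, 1.1]
width: 0.0244
finger_force: 30.0
```

Call:
servo_tool --pt "0.03 0 0 0 0 0 10" --pt "0.06 0 0 0 0 0 10" --pt "0.09 0 0 0 0 0 10" --pt "0.12 0 0 0 0 0 10" --pt "0.12 0 0 0 0 0 10" --pt "0.12 0 0 0 0 0 10" --pt "0.12 0 0 0 0 0 10"

```text
time: 35.17
tool_pos: [0.5171, 0.1821, 0.0637]
ee_rot: [3.139, -0.002, 0.134]
wrist_force: [-3.8, -0.1, 1.0]
width: 0.0246
finger_force: 30.0
```

Call:
servo_tool --pt "0.03 0 0 0 0 0 10" --pt "0.058 0 0 0 0 0 10" --pt "0.058 0 0 0 0 0 10" --pt "0.058 0 0 0 0 0 10" --pt "0.058 0 0 0 0 0 10"

```text
time: 35.58
tool_pos: [0.523, 0.1829, 0.0638]
ee_rot: [3.139, -0.002, 0.134]
wrist_force: [-5.0, -0.4, 1.1]
width: 0.0244
finger_force: 30.0
```

Call:
servo_tool --pt "0 0 0.04 0 0 0 10" --pt "0 0 0.08 0 0 0 10" --pt "0 0 0.11 0 0 0 10" --pt "0 0 0.125 0 0 0 10" --pt "0 0 0.125 0 0 0 10" --pt "0 0 0.125 0 0 0 10"

```text
time: 36.08
tool_pos: [0.5227, 0.1828, 0.051]
ee_rot: [3.139, -0.002, 0.134]
wrist_force: [-5.3, -0.6, 0.6]
width: 0.0244
finger_force: 30.0
```

Call:
servo_tool --pt "0 0 0.008 0 0 0 10" --pt "0 0 0.008 0 0 0 10" --pt "0 0 0.008 0 0 0 38" --pt "0 0 0.008 0 0 0 38" --pt "0 0 0.008 0 0 0 38" --pt "0 0 0.008 0 0 0 38" --pt "0 0 -0.2 0 0 0 38" --pt "0 0 -0.6 0 0 0 38" --pt "0 0 -0.6 0 0 0 38" --pt "0 0 -0.6 0 0 0 38" --pt "0 0 -0.6 0 0 0 38"

```text
time: 37.0
tool_pos: [0.5236, 0.183, 0.1118]
ee_rot: [3.139, -0.005, 0.134]
wrist_force: [0.3, -0.2, -0.7]
width: 0.0379
finger_force: 0.0
```

Run:
```python
from go import *
t=robot.snapshot("top"); print([tuple(np.round(q,3)) for q in plaques(t,rt("top")) if q[1]<-.1])
im=robot.snapshot("wrist")[:,:,::-1];cv2.imwrite("pics/w8.png",im)
print(robot.get_obs()["tool_pos"])
go(.580,-.352,.118,np.radians(.34-90))
```

```text
[(np.float64(0.579), np.float64(-0.35), np.float64(0.322), np.float64(74.077), np.float64(26.162))]
[0.52241678 0.18277826 0.11009279]
turn [ 0.002 -0.001  0.081] | shift now-axes [-0.142  5.377 -0.063] | shift new-axes [ 0.544  5.351 -0.079]
```

Call:
servo_tool --pt "0 0.4 -0.08 0 0 0 44" --pt "-0.024 0.896 -0.08 0 0 0 44" --pt "-0.024 0.896 -0.08 0 0 0 44"

```text
time: 37.35
tool_pos: [0.5325, 0.0893, 0.1185]
ee_rot: [3.136, -0.001, 0.13]
wrist_force: [-0.9, 0.2, 0.2]
width: 0.0436
finger_force: 0.0
```

Call:
servo_tool --pt "0 0.4 0 0 0 0 44" --pt "-0.024 0.896 0 0 0 0 44" --pt "-0.024 0.896 0 0 0 0 44"

```text
time: 37.6
tool_pos: [0.5418, -0.0002, 0.1184]
ee_rot: [3.136, -0.001, 0.129]
wrist_force: [0.3, -0.0, 1.2]
width: 0.044
finger_force: 0.0
```

Call:
servo_tool --pt "0 0.4 0 0 0 0 44" --pt "-0.024 0.896 0 0 0 0 44" --pt "-0.024 0.896 0 0 0 0 44"

```text
time: 37.85
tool_pos: [0.5514, -0.0891, 0.1188]
ee_rot: [3.137, -0.001, 0.129]
wrist_force: [0.0, 0.8, 0.4]
width: 0.0437
finger_force: 0.0
```

Call:
servo_tool --pt "0 0.4 0 0 0 0 44" --pt "-0.024 0.896 0 0 0 0 44" --pt "-0.024 0.896 0 0 0 0 44"

```text
time: 38.1
tool_pos: [0.561, -0.178, 0.119]
ee_rot: [3.137, -0.002, 0.129]
wrist_force: [-0.3, -0.0, -0.5]
width: 0.0439
finger_force: 0.0
```

Call:
servo_tool --pt "0 0.4 0 0 0 0 44" --pt "-0.024 0.896 0 0 0 0 44" --pt "-0.024 0.896 0 0 0 0 44"

```text
time: 38.35
tool_pos: [0.5705, -0.2669, 0.1191]
ee_rot: [3.138, -0.002, 0.129]
wrist_force: [-0.3, 0.6, -0.8]
width: 0.0439
finger_force: 0.0
```

Call:
servo_tool --pt "0 0.4 0 0 0 0.04 44" --pt "-0.024 0.896 0 0 0 0.081 44" --pt "-0.024 0.896 0 0 0 0.081 44" --pt "-0.024 0.896 0 0 0 0.081 44" --pt "-0.024 0.896 0 0 0 0.081 44" --pt "-0.024 0.896 0 0 0 0.081 44"

```text
time: 38.85
tool_pos: [0.5807, -0.3494, 0.1204]
ee_rot: [3.141, -0.003, 0.008]
wrist_force: [0.2, 0.3, -0.8]
width: 0.0442
finger_force: 0.0
```

```bash
python3 look.py
```

```text
38.85 [ 0.5807 -0.3494  0.1204] [ 3.1412e+00 -3.0000e-03  8.4000e-03] w 0.0442
[ 0.58  -0.353  1.307 75.85  25.445] turn [ 0.    -0.002 -0.009] | shift now-axes [-0.007  0.033  1.032] | shift new-axes [-0.005  0.034  1.032]
```

Call:
servo_tool --pt "-0.01 0.03 0.4 0 0 0 44" --pt "-0.01 0.03 0.75 0 0 0 44" --pt "-0.01 0.03 0.95 0 0 0 44" --pt "-0.01 0.03 1 0 0 0 44" --pt "-0.01 0.03 1 0 0 0 44" --pt "-0.01 0.03 1 0 0 0 44"

```text
time: 39.4
tool_pos: [0.5805, -0.3538, 0.0218]
ee_rot: [3.139, -0.005, 0.008]
wrist_force: [-0.7, 0.0, 0.7]
width: 0.044
finger_force: 0.0
```

Call:
servo_tool --pt "0 0 0.03 0 0 0 44" --pt "0 0 0.03 0 0 0 44" --pt "0 0 0.03 0 0 0 10" --pt "0 0 0.03 0 0 0 10" --pt "0 0 0.03 0 0 0 10" --pt "0 0 0.03 0 0 0 10" --pt "0 0 0.03 0 0 0 10"

```text
time: 39.98
tool_pos: [0.58, -0.3551, 0.0183]
ee_rot: [3.139, -0.004, 0.006]
wrist_force: [-0.0, -0.1, 1.4]
width: 0.024
finger_force: 30.0
```

Call:
servo_tool --pt "0 0 -0.3 0 0 0 10" --pt "0 0 -0.7 0 0 0 10" --pt "0 0 -1 0 0 0 10" --pt "0 0 -1 0 0 0 10" --pt "0 0 -1 0 0 0 10" --pt "0 0 -1 0 0 0 10"

```text
time: 40.48
tool_pos: [0.5791, -0.3545, 0.1172]
ee_rot: [3.14, -0.003, 0.006]
wrist_force: [-1.0, -0.4, -0.3]
width: 0.0242
finger_force: 30.0
```

```bash
python3 bay.py 3 .0623
```

```text
above bay
turn [ 0.001 -0.002 -0.081] | shift now-axes [-0.766 -5.849  0.537] | shift new-axes [-0.013 -5.898  0.549]
```

Call:
servo_tool --pt "0 0 0 0 0 -0.081 10" --pt "0 0 0 0 0 -0.081 10"

```text
time: 40.65
tool_pos: [0.5782, -0.3539, 0.1148]
ee_rot: [-3.141, 0.0, 0.136]
wrist_force: [0.7, -0.4, -0.3]
width: 0.025
finger_force: 30.0
```

Call:
servo_tool --pt "0 -0.4 0 0 0 0 10" --pt "0 -0.8 0 0 0 0 10" --pt "0 -0.98 0 0 0 0 10"

```text
time: 40.9
tool_pos: [0.5648, -0.2534, 0.1149]
ee_rot: [-3.139, 0.0, 0.132]
wrist_force: [-0.4, -0.1, -0.0]
width: 0.0243
finger_force: 30.0
```

Call:
servo_tool --pt "0 -0.4 0 0 0 0 10" --pt "0 -0.8 0 0 0 0 10" --pt "0 -0.98 0 0 0 0 10"

```text
time: 41.15
tool_pos: [0.5515, -0.1559, 0.1152]
ee_rot: [-3.14, 0.0, 0.133]
wrist_force: [-0.5, 0.5, -0.9]
width: 0.0245
finger_force: 30.0
```

Call:
servo_tool --pt "0 -0.4 0 0 0 0 10" --pt "0 -0.8 0 0 0 0 10" --pt "0 -0.98 0 0 0 0 10"

```text
time: 41.4
tool_pos: [0.5382, -0.0592, 0.1151]
ee_rot: [-3.141, 0.0, 0.133]
wrist_force: [-0.7, -0.0, 0.0]
width: 0.0243
finger_force: 30.0
```

Call:
servo_tool --pt "0 -0.4 0 0 0 0 10" --pt "0 -0.8 0 0 0 0 10" --pt "0 -0.98 0 0 0 0 10"

```text
time: 41.65
tool_pos: [0.5251, 0.0377, 0.1149]
ee_rot: [-3.142, 0.0, 0.133]
wrist_force: [0.6, -0.7, -0.3]
width: 0.0244
finger_force: 30.0
```

Call:
servo_tool --pt "0 -0.4 0 0 0 0 10" --pt "0 -0.8 0 0 0 0 10" --pt "0 -0.98 0 0 0 0 10"

```text
time: 41.9
tool_pos: [0.5121, 0.1346, 0.1147]
ee_rot: [3.141, 0.0, 0.133]
wrist_force: [1.3, 0.8, -0.0]
width: 0.0244
finger_force: 30.0
```

Call:
servo_tool --pt "0 -0.4 0 0 0 0 10" --pt "0 -0.8 0 0 0 0 10" --pt "0 -0.98 0 0 0 0 10" --pt "0 -0.98 0 0 0 0 10" --pt "0 -0.98 0 0 0 0 10" --pt "0 -0.98 0 0 0 0 10"

```text
time: 42.4
tool_pos: [0.5006, 0.2271, 0.115]
ee_rot: [3.138, -0.001, 0.132]
wrist_force: [0.6, -0.5, -0.3]
width: 0.0243
finger_force: 30.0
```

```bash
python3 bay.py 3 .0633;python3 -c "
from go import *
print(robot.get_obs()['tool_pos'])"
```

```text
above bay
turn [ 0.002 -0.001 -0.001] | shift now-axes [-0.014 -0.031  0.517] | shift new-axes [-0.013 -0.029  0.517]
[0.50063024 0.22711474 0.11503256]
```

Call:
servo_tool --pt "-0.014 -0.03 0.3 0 0 0 10" --pt "-0.014 -0.03 0.5 0 0 0 10" --pt "-0.014 -0.03 0.517 0 0 0 10" --pt "-0.014 -0.03 0.517 0 0 0 10" --pt "-0.014 -0.03 0.517 0 0 0 10" --pt "-0.014 -0.03 0.517 0 0 0 10"

```text
time: 42.9
tool_pos: [0.5006, 0.2303, 0.0661]
ee_rot: [3.139, -0.006, 0.132]
wrist_force: [-0.5, 0.1, 0.0]
width: 0.0243
finger_force: 30.0
```

Call:
servo_tool --pt "0.03 0 0 0 0 0 10" --pt "0.06 0 0 0 0 0 10" --pt "0.09 0 0 0 0 0 10" --pt "0.12 0 0 0 0 0 10" --pt "0.12 0 0 0 0 0 10" --pt "0.12 0 0 0 0 0 10" --pt "0.12 0 0 0 0 0 10"

```text
time: 43.48
tool_pos: [0.511, 0.2323, 0.0644]
ee_rot: [3.139, -0.002, 0.134]
wrist_force: [-4.0, -0.3, 0.2]
width: 0.0247
finger_force: 30.0
```

Call:
servo_tool --pt "0.03 0 0 0 0 0 10" --pt "0.06 0 0 0 0 0 10" --pt "0.06 0 0 0 0 0 10" --pt "0.06 0 0 0 0 0 10" --pt "0.06 0 0 0 0 0 10"

```text
time: 43.9
tool_pos: [0.517, 0.2331, 0.0644]
ee_rot: [3.139, -0.002, 0.134]
wrist_force: [-4.8, -1.1, 0.2]
width: 0.0244
finger_force: 30.0
```

Call:
servo_tool --pt "0 0 0.04 0 0 0 10" --pt "0 0 0.08 0 0 0 10" --pt "0 0 0.11 0 0 0 10" --pt "0 0 0.125 0 0 0 10" --pt "0 0 0.125 0 0 0 10" --pt "0 0 0.125 0 0 0 10"

```text
time: 44.4
tool_pos: [0.5168, 0.233, 0.0517]
ee_rot: [3.139, -0.002, 0.134]
wrist_force: [-4.1, -0.6, 0.8]
width: 0.0241
finger_force: 30.0
```

Call:
servo_tool --pt "0 0 0.01 0 0 0 10" --pt "0 0 0.01 0 0 0 10" --pt "0 0 0.01 0 0 0 38" --pt "0 0 0.01 0 0 0 38" --pt "0 0 0.01 0 0 0 38" --pt "0 0 0.01 0 0 0 38" --pt "0 0 -0.2 0 0 0 38" --pt "0 0 -0.6 0 0 0 38" --pt "0 0 -0.6 0 0 0 38" --pt "0 0 -0.6 0 0 0 38" --pt "0 0 -0.6 0 0 0 38"

```text
time: 45.32
tool_pos: [0.5176, 0.2332, 0.1125]
ee_rot: [3.139, -0.005, 0.134]
wrist_force: [-1.2, 0.2, -1.0]
width: 0.0376
finger_force: 0.0
```

Call:
servo_tool --pt "-0.4 0.3 -0.5 0 0 0 38" --pt "-0.7 0.6 -1 0 0 0 38" --pt "-0.7 0.78 -1 0 0 0 38" --pt "-0.7 0.78 -1 0 0 0 38" --pt "-0.7 0.78 -1 0 0 0 38"

```text
time: 45.73
tool_pos: [0.4583, 0.1448, 0.2151]
ee_rot: [3.138, -0.009, 0.131]
wrist_force: [0.6, 1.0, -0.3]
width: 0.0382
finger_force: 0.0
```

Run:
```python
from go import *
o=robot.get_obs(); im=robot.snapshot("wrist")[:,:,::-1];cv2.imwrite("pics/w9.png",cv2.resize(im[:290,60:440],None,fx=2,fy=2)); print(o["tool_pos"],o["ee_rot"])
```

```text
[0.45829865 0.14482957 0.21509284] [ 3.13797746 -0.00888382  0.13073447]
```

View pics/w9.png

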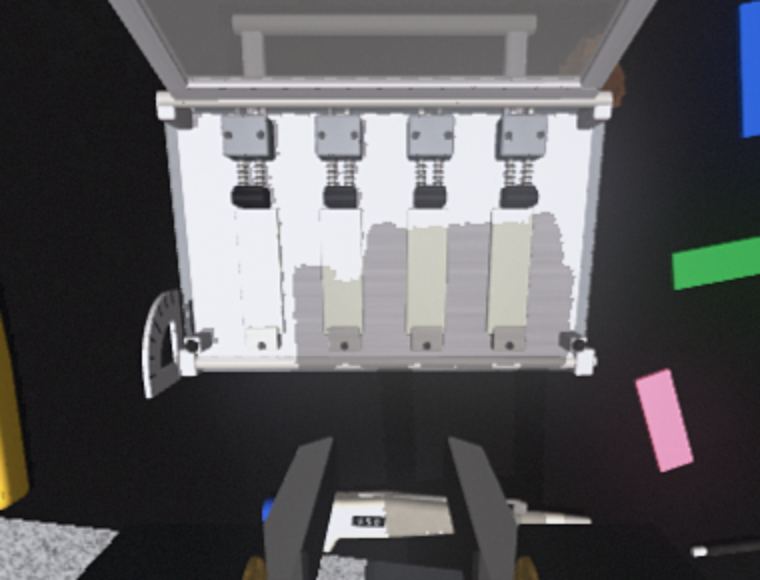

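All four plaques lie under their hooks, at crop (260,335), (343,335), (427,335) and (510,335), with the jaws pressing. Next I turn the tool and shut the cover.

Call:
servo_tool --pt "0 0 -0.4 0 0 -0.5 26" --pt "0 0 -0.8 0 0 -1 26" --pt "0 0 -0.8 0 0 -1 26" --pt "0 0 -0.8 0 0 -1 26" --pt "0 0 -0.8 0 0 -1 26" --pt "0 0 -0.8 0 0 -1 26" --pt "0 0 -0.8 0 0 -1 26" --pt "0 0 -0.8 0 0 -1 26" --pt "0 0 -0.8 0 0 -1 26" --pt "0 0 -0.8 0 0 -1 26" --pt "0 0 -0.8 0 0 -1 26" --pt "0 0 -0.8 0 0 -1 26"

```text
time: 46.78
tool_pos: [0.4574, 0.1479, 0.2887]
ee_rot: [-3.14, 0.003, 1.641]
wrist_force: [0.7, 0.8, -0.9]
width: 0.026
finger_force: 0.0
```

Call:
servo_tool --pt "0 0.3 0 0 0 -0.01 26" --pt "0 0.7 0 0 0 -0.01 26" --pt "0 1 0 0 0 -0.01 26" --pt "0 1 0 0 0 -0.01 26" --pt "0 1 0 0 0 -0.01 26"

```text
time: 47.2
tool_pos: [0.5578, 0.154, 0.2873]
ee_rot: [-3.137, 0.003, 1.65]
wrist_force: [-0.4, -0.2, 0.2]
width: 0.026
finger_force: 0.0
```

```bash
python3 go.py .6633 .1719 .2321 .1342; python3 -c "
from h import *
o=robot.get_obs(); print(o['tool_pos'],o['ee_rot'])"
```

```text
turn [-0.003  0.002 -0.035] | shift now-axes [0.097 1.068 0.546] | shift new-axes [0.037 1.069 0.552]
[0.5578267  0.15397498 0.28728766] [-3.13658048e+00  2.85776118e-03  1.64980548e+00]
```

Call:
servo_tool --pt "0 0.4 0 0 0 -0.035 26" --pt "0.09 0.8 0 0 0 -0.035 26" --pt "0.09 1 0 0 0 -0.035 26" --pt "0.09 1 0 0 0 -0.035 26" --pt "0.09 1 0 0 0 -0.035 26" --pt "0.09 1 0 0 0 -0.035 26"

```text
time: 47.7
tool_pos: [0.6551, 0.1705, 0.2928]
ee_rot: [3.139, 0.003, 1.705]
wrist_force: [0.5, -0.0, -0.4]
width: 0.0259
finger_force: 0.0
```

Run:
```python
from go import *
p=np.load("rack2.npy"); p[4]=1.86
o=robot.get_obs(); im=robot.snapshot("wrist")[:,:,::-1].copy(); go(.6633,.1719,.2321,.1342,o)
cam=rt("wrist",o); c=rack(p,0)[2]
for P in (c(.178,.06),c(.178,-.06),c(.178,0)): cv2.circle(im,tuple(proj(P,cam)[0].astype(int)),2,(0,0,255),-1)
cv2.imwrite("pics/w10.png",im)
```

```text
turn [0.001 0.002 0.   ] | shift now-axes [0.004 0.082 0.607] | shift new-axes [0.003 0.083 0.607]
```

View pics/w10.png

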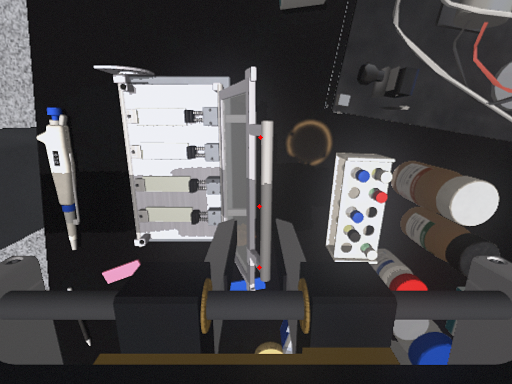

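The bar is at column 267, about 4 mm beyond the model dot; I'll allow for that and grip it.

Call:
servo_tool --pt "0 0.095 0 0 0 0 26" --pt "0 0.095 0.3 0 0 0 26" --pt "0 0.095 0.55 0 0 0 26" --pt "0 0.095 0.6 0 0 0 26" --pt "0 0.095 0.6 0 0 0 26" --pt "0 0.095 0.6 0 0 0 0" --pt "0 0.095 0.6 0 0 0 0" --pt "0 0.095 0.6 0 0 0 0" --pt "0 0.095 0.6 0 0 0 0" --pt "0 0.095 0.6 0 0 0 0"

```text
time: 48.58
tool_pos: [0.6668, 0.1714, 0.2355]
ee_rot: [3.134, 0.002, 1.704]
wrist_force: [0.2, 1.5, 5.4]
width: 0.0092
finger_force: 30.0
```

```bash
python3 arc.py .178 1.88 0.0 40 -1
```

```text
[[-0.08, -0.024], [-0.162, -0.043], [-0.244, -0.059], [-0.326, -0.071], [-0.41, -0.08], [-0.493, -0.084], [-0.577, -0.084], [-0.66, -0.08], [-0.744, -0.073], [-0.827, -0.061]]
[[-0.082, 0.015], [-0.164, 0.035], [-0.244, 0.057], [-0.323, 0.084], [-0.401, 0.115], [-0.478, 0.149], [-0.552, 0.186], [-0.625, 0.227], [-0.696, 0.272], [-0.765, 0.32]]
[[-0.066, 0.051], [-0.13, 0.105], [-0.192, 0.162], [-0.25, 0.222], [-0.306, 0.284], [-0.359, 0.349], [-0.408, 0.416], [-0.454, 0.486], [-0.498, 0.558], [-0.537, 0.631]]
[[-0.036, 0.075], [-0.069, 0.153], [-0.098, 0.231], [-0.123, 0.311], [-0.144, 0.392], [-0.162, 0.473], [-0.175, 0.556], [-0.185, 0.639], [-0.191, 0.723], [-0.193, 0.806]]
```

Call:
servo_tool --pt "0 -0.08 -0.024 0 0 0 0" --pt "0 -0.162 -0.043 0 0 0 0" --pt "0 -0.244 -0.059 0 0 0 0" --pt "0 -0.326 -0.071 0 0 0 0" --pt "0 -0.41 -0.08 0 0 0 0" --pt "0 -0.493 -0.084 0 0 0 0" --pt "0 -0.577 -0.084 0 0 0 0" --pt "0 -0.66 -0.08 0 0 0 0" --pt "0 -0.744 -0.073 0 0 0 0" --pt "0 -0.827 -0.061 0 0 0 0"

```text
time: 49.42
tool_pos: [0.5849, 0.1605, 0.2422]
ee_rot: [3.131, 0.002, 1.704]
wrist_force: [2.2, 0.7, 8.7]
width: 0.0087
finger_force: 30.0
```

Call:
servo_tool --pt "0 -0.082 0.015 0 0 0 0" --pt "0 -0.164 0.035 0 0 0 0" --pt "0 -0.244 0.057 0 0 0 0" --pt "0 -0.323 0.084 0 0 0 0" --pt "0 -0.401 0.115 0 0 0 0" --pt "0 -0.478 0.149 0 0 0 0" --pt "0 -0.552 0.186 0 0 0 0" --pt "0 -0.625 0.227 0 0 0 0" --pt "0 -0.696 0.272 0 0 0 0" --pt "0 -0.765 0.32 0 0 0 0"

```text
time: 50.25
tool_pos: [0.5071, 0.1502, 0.2095]
ee_rot: [3.136, 0.002, 1.705]
wrist_force: [-4.8, 0.5, 11.4]
width: 0.009
finger_force: 30.0
```

Call:
servo_tool --pt "0 -0.066 0.051 0 0 0 0" --pt "0 -0.13 0.105 0 0 0 0" --pt "0 -0.192 0.162 0 0 0 0" --pt "0 -0.25 0.222 0 0 0 0" --pt "0 -0.306 0.284 0 0 0 0" --pt "0 -0.359 0.349 0 0 0 0" --pt "0 -0.408 0.416 0 0 0 0" --pt "0 -0.454 0.486 0 0 0 0" --pt "0 -0.498 0.558 0 0 0 0" --pt "0 -0.537 0.631 0 0 0 0"

```text
time: 51.08
tool_pos: [0.4513, 0.1427, 0.1432]
ee_rot: [-3.137, 0.002, 1.705]
wrist_force: [-8.0, -0.4, 7.3]
width: 0.0084
finger_force: 30.0
```

Call:
servo_tool --pt "0 -0.036 0.075 0 0 0 0" --pt "0 -0.069 0.153 0 0 0 0" --pt "0 -0.098 0.231 0 0 0 0" --pt "0 -0.123 0.311 0 0 0 0" --pt "0 -0.144 0.392 0 0 0 0" --pt "0 -0.162 0.473 0 0 0 0" --pt "0 -0.175 0.556 0 0 0 0" --pt "0 -0.185 0.639 0 0 0 0" --pt "0 -0.187 0.7 0 0 0 0" --pt "0 -0.187 0.74 0 0 0 0" --pt "0 -0.187 0.74 0 0 0 0"

```text
time: 52.0
tool_pos: [0.4314, 0.14, 0.0661]
ee_rot: [-3.132, 0.001, 1.705]
wrist_force: [-6.4, 1.3, -0.8]
width: 0.0092
finger_force: 30.0
```

Call:
servo_tool --pt "0 0 0.02 0 0 0 0" --pt "0 0 0.04 0 0 0 0" --pt "0 0 0.05 0 0 0 0" --pt "0 0 0.05 0 0 0 0"

```text
time: 52.33
tool_pos: [0.4313, 0.14, 0.0616]
ee_rot: [-3.132, 0.001, 1.705]
wrist_force: [-8.9, 1.1, 0.4]
width: 0.009
finger_force: 30.0
```

Call:
servo_tool --pt "0 0 0.02 0 0 0 0" --pt "0 0 0.04 0 0 0 0" --pt "0 0 0.06 0 0 0 0" --pt "0 0 0.06 0 0 0 0"

```text
time: 52.67
tool_pos: [0.4314, 0.1401, 0.0583]
ee_rot: [-3.132, 0.001, 1.705]
wrist_force: [-14.6, -0.5, 14.0]
width: 0.0087
finger_force: 30.0
```

Call:
servo_tool --pt "0 0 0.015 0 0 0 0" --pt "0 0 0.015 0 0 0 0" --pt "0 0 0.015 0 0 0 26" --pt "0 0 0.015 0 0 0 26" --pt "0 0 0.015 0 0 0 26" --pt "0 0 -0.2 0 0 0 26" --pt "0 0 -0.6 0 0 0 26" --pt "0 0 -1 0 0 0 26" --pt "0 0 -1 0 0 0 26"

```text
time: 53.42
tool_pos: [0.4411, 0.141, 0.1665]
ee_rot: [3.123, 0.002, 1.704]
wrist_force: [0.5, -0.1, 0.8]
width: 0.0261
finger_force: 0.0
```

Call:
servo_tool --pt "0 0.4 0 0 0 0 26" --pt "0 0.8 0 0 0 0 26" --pt "0 1 0 0 0 0 26" --pt "0 1 0 0 0 0 26" --pt "0 1 0 0 0 0 26"

```text
time: 53.83
tool_pos: [0.5358, 0.1533, 0.1572]
ee_rot: [3.141, 0.003, 1.704]
wrist_force: [-0.4, -0.2, 0.2]
width: 0.0262
finger_force: 0.0
```

Run:
```python
from go import *
p=np.load("rack2.npy"); p[4]=0
o=robot.get_obs(); im=robot.snapshot("wrist")[:,:,::-1].copy(); print(o["tool_pos"]); go(.6535,.1718,.031,.1342,o)
cam=rt("wrist",o); b,pan,c=rack(p,0)
for P in (c(.178,.06),c(.178,-.06),c(.178,0),pan(.195,.06,.005),pan(.195,-.06,.005)): cv2.circle(im,tuple(proj(P,cam)[0].astype(int)),2,(0,0,255),-1)
cv2.imwrite("pics/w11.png",im)
```

```text
[0.5357589  0.15327105 0.15720233]
turn [ 0.001  0.002 -0.001] | shift now-axes [0.031 1.19  1.263] | shift new-axes [0.026 1.192 1.262]
```

View pics/w11.png

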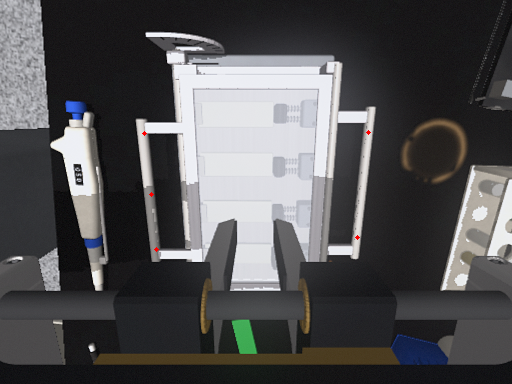

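The cover is shut: its bar sits on the angle-0 dots at (144,133) and (156,250). The panel bar is at column 369. Next I grip the panel handle.

Call:
servo_tool --pt "0 0.4 0 0 0 0 26" --pt "0.03 0.8 0 0 0 0 26" --pt "0.03 1 0 0 0 0 26" --pt "0.03 1 0 0 0 0 26" --pt "0.03 1 0 0 0 0 26"

```text
time: 54.3
tool_pos: [0.6335, 0.1697, 0.1582]
ee_rot: [3.14, 0.003, 1.704]
wrist_force: [-0.1, 0.1, 0.6]
width: 0.026
finger_force: 0.0
```

Call:
servo_tool --pt "0 0.2 0 0 0 0 26" --pt "0 0.2 0.35 0 0 0 26" --pt "0 0.2 0.7 0 0 0 26" --pt "0 0.2 0.95 0 0 0 26" --pt "0 0.2 0.95 0 0 0 26" --pt "0 0.2 0.95 0 0 0 26"

```text
time: 54.8
tool_pos: [0.6521, 0.172, 0.0629]
ee_rot: [-3.141, 0.003, 1.705]
wrist_force: [0.7, -0.1, 1.0]
width: 0.0259
finger_force: 0.0
```

Call:
servo_tool --pt "0 0.01 0.2 0 0 0 26" --pt "0 0.01 0.33 0 0 0 26" --pt "0 0.01 0.33 0 0 0 26" --pt "0 0.01 0.33 0 0 0 0" --pt "0 0.01 0.33 0 0 0 0" --pt "0 0.01 0.33 0 0 0 0" --pt "0 0.01 0.33 0 0 0 0" --pt "0 0.01 0.33 0 0 0 0"

```text
time: 55.47
tool_pos: [0.652, 0.1719, 0.0321]
ee_rot: [-3.136, 0.003, 1.705]
wrist_force: [-11.5, -1.6, 6.3]
width: 0.0092
finger_force: 30.0
```

```bash
python3 arc.py .195 .0256 .811 24 1
```

```text
[[-0.003, -0.064], [-0.007, -0.127], [-0.014, -0.191], [-0.023, -0.254], [-0.034, -0.317], [-0.047, -0.379], [-0.062, -0.441], [-0.079, -0.503], [-0.098, -0.564], [-0.119, -0.624]]
[[-0.023, -0.06], [-0.048, -0.118], [-0.075, -0.176], [-0.104, -0.233], [-0.134, -0.289], [-0.167, -0.344], [-0.201, -0.398], [-0.237, -0.451], [-0.274, -0.502], [-0.314, -0.552]]
[[-0.041, -0.049], [-0.083, -0.097], [-0.127, -0.143], [-0.173, -0.187]]
```

Call:
servo_tool --pt "0 -0.003 -0.064 0 0 0 0" --pt "0 -0.007 -0.127 0 0 0 0" --pt "0 -0.014 -0.191 0 0 0 0" --pt "0 -0.023 -0.254 0 0 0 0" --pt "0 -0.034 -0.317 0 0 0 0" --pt "0 -0.047 -0.379 0 0 0 0" --pt "0 -0.062 -0.441 0 0 0 0" --pt "0 -0.079 -0.503 0 0 0 0" --pt "0 -0.098 -0.564 0 0 0 0" --pt "0 -0.119 -0.624 0 0 0 0"

```text
time: 56.3
tool_pos: [0.6417, 0.1706, 0.0914]
ee_rot: [-3.139, 0.003, 1.704]
wrist_force: [-4.7, -0.2, -10.7]
width: 0.0087
finger_force: 30.0
```

Call:
servo_tool --pt "0 -0.023 -0.06 0 0 0 0" --pt "0 -0.048 -0.118 0 0 0 0" --pt "0 -0.075 -0.176 0 0 0 0" --pt "0 -0.104 -0.233 0 0 0 0" --pt "0 -0.134 -0.289 0 0 0 0" --pt "0 -0.167 -0.344 0 0 0 0" --pt "0 -0.201 -0.398 0 0 0 0" --pt "0 -0.237 -0.451 0 0 0 0" --pt "0 -0.274 -0.502 0 0 0 0" --pt "0 -0.314 -0.552 0 0 0 0"

```text
time: 57.13
tool_pos: [0.6122, 0.1666, 0.1486]
ee_rot: [3.138, 0.003, 1.704]
wrist_force: [-3.8, -0.7, -13.6]
width: 0.0093
finger_force: 30.0
```

Call:
servo_tool --pt "0 -0.041 -0.049 0 0 0 0" --pt "0 -0.083 -0.097 0 0 0 0" --pt "0 -0.127 -0.143 0 0 0 0" --pt "0 -0.173 -0.187 0 0 0 0" --pt "0 -0.173 -0.187 0 0 0 0" --pt "0 -0.173 -0.187 0 0 0 0"

```text
time: 57.63
tool_pos: [0.5949, 0.1644, 0.169]
ee_rot: [3.137, 0.003, 1.704]
wrist_force: [-5.9, -2.2, -7.2]
width: 0.0091
finger_force: 30.0
```

Call:
servo_tool --pt "0 0 0 0 0 0 26" --pt "0 0 0 0 0 0 26" --pt "0 0 0 0 0 0 26" --pt "0 0 -0.2 0 0 0 26" --pt "0 0 -0.6 0 0 0 26" --pt "0 0 -1 0 0 0 26" --pt "0 0 -1 0 0 0 26" --pt "0 0 -1 0 0 0 26" --pt "0 0 -1 0 0 0 26"

```text
time: 58.38
tool_pos: [0.5959, 0.165, 0.2692]
ee_rot: [3.133, 0.002, 1.704]
wrist_force: [-0.3, -0.0, -0.4]
width: 0.0258
finger_force: 0.0
```

Run:
```python
from go import *
p=np.load("rack2.npy"); p[3]=.785; p[4]=0
o=robot.get_obs(); im=robot.snapshot("wrist")[:,:,::-1].copy(); print(o["tool_pos"],o["ee_rot"]); np.save("w12.npy",np.r_[o["tool_pos"],o["ee_rot"]])
s=robot.snapshot("scene")[:,:,::-1].copy(); t=robot.snapshot("top")[:,:,::-1].copy()
for n,i in(("scene",s),("top",t),("w12",im)): cv2.imwrite(f"pics/{n}_end.png",i)
wc=cv2.resize(im[60:290,80:340],None,fx=2,fy=2,interpolation=cv2.INTER_CUBIC)
sc=cv2.resize(s[110:210,150:270],None,fx=460/180*1.0,fy=460/180,interpolation=cv2.INTER_CUBIC)
out=np.zeros((560,800,3),np.uint8); out[:460,:520]=wc; out[:sc.shape[0],520:520+sc.shape[1]]=sc[:,:280]
tc=cv2.resize(t[130:260,110:250],None,fx=2,fy=2,interpolation=cv2.INTER_CUBIC); out[280:280+tc.shape[0],520:800]=tc
print(sc.shape,tc.shape); cv2.imwrite("pics/end.png",out)
```

```text
[0.5959186  0.16504679 0.26921174] [3.13266682e+00 2.34293266e-03 1.70443982e+00]
(256, 307, 3) (260, 280, 3)
```

View pics/end.png

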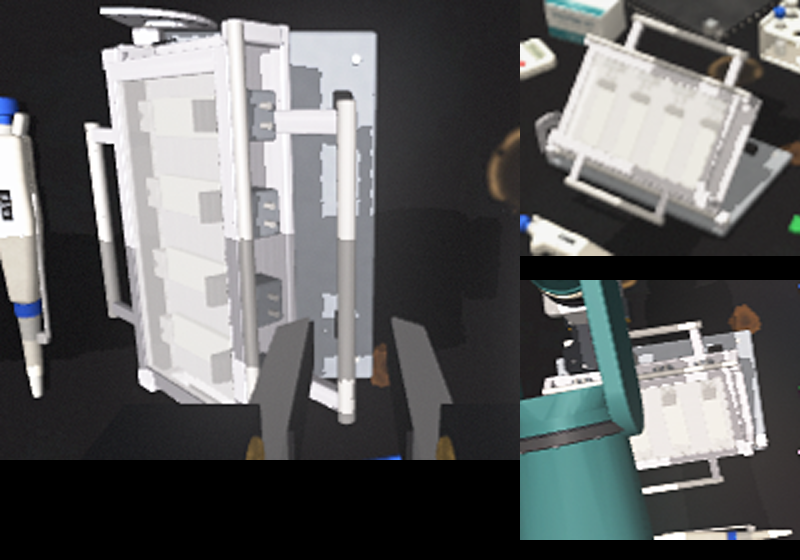

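Run:
```python
from go import *
p=np.load("rack2.npy"); w=np.load("w12.npy"); cam=rt("wrist",dict(tool_pos=w[:3],ee_rot=w[3:])); cs=rt("scene")
W=lambda x,y:(x/2+80,y/2+60); S=lambda x,y:((x-520)/2.556+150,y/2.556+110)
obs=[(cam,W(345.5,122),'p',(.195,.074,.005)),(cam,W(345,397),'p',(.195,-.074,.005)),(cam,W(98,132),'c',(.178,.065,0)),(cam,W(121,312),'c',(.178,-.065,0)),
(cam,W(377,33),'b',(.085,.137,.015)),(cam,W(373,378),'b',(.085,-.137,.015)),
(cs,S(636,22),'p',(.195,.074,.005)),(cs,S(745,55),'p',(.195,-.074,.005)),(cs,S(570,183),'c',(.178,.065,0)),(cs,S(660,217),'c',(.178,-.065,0))]
for name,sel in(("wrist",obs[:6]),("scene",obs[6:]),("all",obs)):
    def f(q):
        F=dict(zip('bpc',rack([*q[:4],q[4]],0)))
        return np.r_[np.concatenate([proj(F[k](*a),c)[0]-np.array(px) for c,px,k,a in sel]),(np.array(q[:3])-[.535,.156,.1343])*400, q[4]*20]
    r=least_squares(f,[*p[:3],.785,0],loss="soft_l1"); print(name,r.x.round(4),np.degrees(r.x[3]).round(2),f(r.x).round(1)[:-4].tolist())
# quadrant tilt check: angle via bar plane with rack fixed, wrist column of bar only
def g(a,x):
    b,pan,_=rack([x,.156,.1343,a,0],0); return proj(pan(.195,.0,.005),cam)[0]
for x in(.5325,.5345,.5363): print(x,[g(a,x).round(1).tolist() for a in(.74,.785,.83)])
```

```text
wrist [ 0.5347  0.1566  0.1345  0.7633 -0.0202] 43.73 [0.0, 0.3, 0.5, 1.5, 0.4, 0.9, -0.9, -4.2, -0.1, -1.7, -0.2, -0.2]
scene [ 0.534   0.1548  0.1347  0.7216 -0.0168] 41.34 [2.6, -0.7, -1.5, -0.1, 0.7, -0.8, -1.1, 0.2]
all [ 0.5343  0.1564  0.1348  0.7595 -0.0231] 43.52 [0.1, 0.5, 0.6, 1.4, 0.4, 1.0, -0.9, -4.1, -0.4, -1.6, -0.5, -0.1, 1.3, -1.5, -2.8, -0.8, 0.7, -0.6, -1.2, 0.3]
0.5325 [[253.8, 195.0], [247.7, 196.7], [241.1, 198.3]]
0.5345 [[255.7, 195.2], [249.7, 196.9], [243.1, 198.6]]
0.5363 [[257.4, 195.5], [251.4, 197.1], [244.9, 198.8]]
```

Call:
servo_tool --pt "0 -0.005 0.4 0 0 0 26" --pt "0 -0.005 0.8 0 0 0 26" --pt "0 -0.005 1 0 0 0 26" --pt "0 -0.005 1 0 0 0 26"

```text
time: 58.87
tool_pos: [0.5905, 0.1637, 0.1581]
ee_rot: [-3.13, 0.003, 1.704]
wrist_force: [-0.9, -0.6, -0.8]
width: 0.026
finger_force: 0.0
```

Call:
servo_tool --pt "0 0 0.05 0 0 0 26" --pt "0 0 0.05 0 0 0 26" --pt "0 0 0.05 0 0 0 26" --pt "0 0 0.05 0 0 0 0" --pt "0 0 0.05 0 0 0 0" --pt "0 0 0.05 0 0 0 0" --pt "0 0 0.05 0 0 0 0" --pt "0 0 0.05 0 0 0 0"

```text
time: 59.53
tool_pos: [0.5951, 0.1646, 0.1633]
ee_rot: [3.136, 0.003, 1.704]
wrist_force: [-2.4, 0.0, 3.0]
width: 0.0089
finger_force: 30.0
```

Call:
servo_tool --pt "0 -0.015 -0.015 0 0 0 0" --pt "0 -0.03 -0.03 0 0 0 0" --pt "0 -0.032 -0.034 0 0 0 0" --pt "0 -0.032 -0.034 0 0 0 0" --pt "0 -0.032 -0.034 0 0 0 0"

```text
time: 59.95
tool_pos: [0.5935, 0.1643, 0.165]
ee_rot: [3.134, 0.002, 1.704]
wrist_force: [5.8, 0.5, -2.8]
width: 0.0091
finger_force: 30.0
```

Call:
servo_tool --pt "0 -0.012 -0.012 0 0 0 0" --pt "0 -0.017 -0.017 0 0 0 0" --pt "0 -0.017 -0.017 0 0 0 0" --pt "0 -0.017 -0.017 0 0 0 0"

```text
time: 60.28
tool_pos: [0.5919, 0.1641, 0.1665]
ee_rot: [3.133, 0.002, 1.704]
wrist_force: [5.2, 1.4, -3.1]
width: 0.0089
finger_force: 30.0
```

Call:
servo_tool --pt "0 0 0 0 0 0 26" --pt "0 0 0 0 0 0 26" --pt "0 0 0 0 0 0 26" --pt "0 0 -0.2 0 0 0 26" --pt "0 0 -0.6 0 0 0 26" --pt "0 0 -1 0 0 0 26" --pt "0 0 -1 0 0 0 26" --pt "0 0 -1 0 0 0 26" --pt "0 0 -1 0 0 0 26"

```text
time: 61.03
tool_pos: [0.5893, 0.164, 0.2668]
ee_rot: [3.138, 0.003, 1.704]
wrist_force: [-0.3, 1.0, -1.1]
width: 0.0261
finger_force: 0.0
```

Run:
```python
from go import *
o=robot.get_obs(); im=robot.snapshot("wrist")[:,:,::-1].copy(); print(o["tool_pos"],o["ee_rot"]); np.save("w13.npy",np.r_[o["tool_pos"],o["ee_rot"]])
cv2.imwrite("pics/w13.png",cv2.resize(im[60:290,80:340],None,fx=2.6,fy=2.6,interpolation=cv2.INTER_CUBIC))
t=robot.snapshot("top"); 
for n in("fitting","ball_pen","plaque_0"): print(n,[(d["conf"],d["extent"]) for d in robot.find_in(n,"top")])
```

```text
[0.58928272 0.16401371 0.26684927] [3.13836427e+00 2.76331480e-03 1.70431926e+00]
fitting [(0.58, [333.2, 191.2, 16.8, 9.7])]
ball_pen [(0.45, [299.8, 255.1, 37.3, 17.5])]
plaque_0 [(0.8, [259.9, 226.8, 22.9, 27.9]), (0.74, [388.9, 247.1, 27.6, 8.4]), (0.6, [257.2, 143.9, 11.7, 24.2]), (0.58, [262.9, 182.1, 28.8, 15.9])]
```

View pics/w13.png

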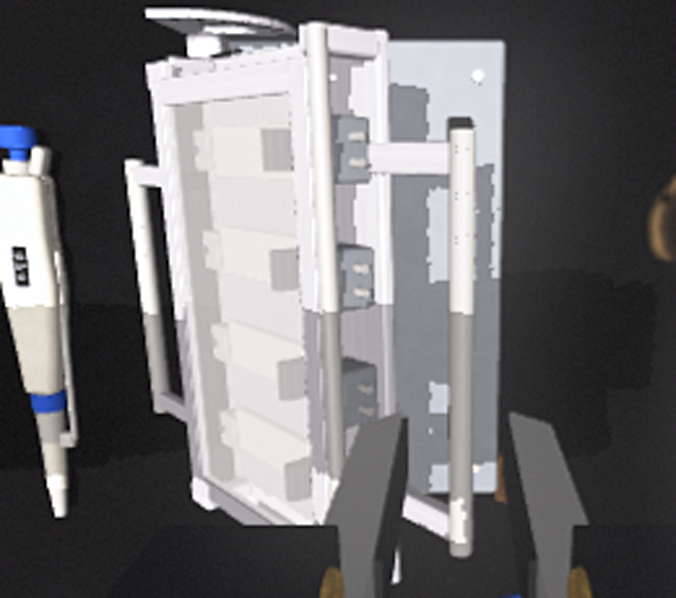

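Run:
```python
from go import *
w=np.load("w13.npy"); cam=rt("wrist",dict(tool_pos=w[:3],ee_rot=w[3:]))
W=lambda x,y:(x/2.6+80,y/2.6+60)
obs=[(W(461,157),'p',(.195,.074,.005)),(W(459,525),'p',(.195,-.074,.005)),(W(134,172),'c',(.178,.065,0)),(W(159,405),'c',(.178,-.065,0)),(W(504,42),'b',(.085,.137,.015)),(W(499,492),'b',(.085,-.137,.015))]
def f(q):
    F=dict(zip('bpc',rack(q,0)))
    return np.r_[np.concatenate([proj(F[k](*a),cam)[0]-np.array(px) for px,k,a in obs]),(np.array(q[:3])-[.535,.156,.1343])*400, q[4]*20]
r=least_squares(f,[.535,.156,.1343,.785,0],loss="soft_l1"); print(r.x.round(4),np.degrees(r.x[3]).round(2),f(r.x).round(1)[:-4].tolist())
```

```text
[0.5347 0.1567 0.1346 0.7858 0.0088] 45.02 [-0.1, 0.7, 0.4, 0.4, -0.4, 0.6, 0.2, -3.3, 0.4, -1.9, -0.7, 0.1]
```

The fit gives 45.0° with the cover shut and all four plaques in place. The fitting and pen have not moved, and the robot is clear of everything. Handing in.

```bash
python3 -c "
from bench import robot
print(robot.close_job())"
```

```text
the job is handed in; nothing more can be done
None
```

The job is handed in: all four plaques are held under their hooks, the cover was shut before the panel was folded up, and the panel stands at 45° (camera fit 45.0°) with the fitting and pen undisturbed.

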